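Clip the setting rods back into their rows

TASK

Put every micrometer setting rod that is here into the spring-clip rail for its length, long rods in the long rail and short rods in the short rail, pressing each one down until it snaps fully home in both of its clips with its black sleeve midway between them. A long rod may have been left clipped in the short rail: pull it out and put it where it belongs. Any free place in the right row will do; leave the other things on the desk where they stand.

Things in the scene. Friction and masses are not known exactly. Their poses are not given: they have to be found in the camera images.
- L1_centre (a point): centre of a long setting rod: steel, 150 mm long, 16 mm diameter, round ends, 220 g, black square grip sleeve round the middle (30 x 30 mm, 44 mm long) to grip across its flats. x runs along the rod, ends alike. Centre 15 mm up on the desk. None from the start = absent
- L2_centre (a point): centre of a long setting rod: steel, 150 mm long, 16 mm diameter, round ends, 220 g, black square grip sleeve round the middle (30 x 30 mm, 44 mm long) to grip across its flats. x runs along the rod, ends alike. Centre 15 mm up on the desk. None from the start = absent
- L3_centre (a point): centre of a long setting rod: steel, 150 mm long, 16 mm diameter, round ends, 220 g, black square grip sleeve round the middle (30 x 30 mm, 44 mm long) to grip across its flats. x runs along the rod, ends alike. Centre 15 mm up on the desk. None from the start = absent. If present it starts clipped in the middle place of the short rail; a pull straight up of 6 to 12 N frees it
- S1_centre (a point): centre of a short setting rod: steel, 105 mm long, 16 mm diameter, round ends, 160 g, black square grip sleeve round the middle (30 x 30 mm, 44 mm long) to grip across its flats. x runs along the rod, ends alike. Centre 15 mm up on the desk. None from the start = absent
- S2_centre (a point): centre of a short setting rod: steel, 105 mm long, 16 mm diameter, round ends, 160 g, black square grip sleeve round the middle (30 x 30 mm, 44 mm long) to grip across its flats. x runs along the rod, ends alike. Centre 15 mm up on the desk. None from the start = absent
- S3_centre (a point): centre of a short setting rod: steel, 105 mm long, 16 mm diameter, round ends, 160 g, black square grip sleeve round the middle (30 x 30 mm, 44 mm long) to grip across its flats. x runs along the rod, ends alike. Centre 15 mm up on the desk. None from the start = absent
- long_rail: fixed clip rail for the long rods: aluminium plate 134 x 185 x 10 mm, three places 65 mm apart along its y for rods lying along its x. Each place is a pair of spring clips 104 mm apart along x, 8 mm wide. Between the two clips of a pair nothing rises over 22 mm above the desk, so fingers holding the sleeve may reach down there. Origin on the desk under the plate's centre
- long_rail_place0 (a point): where a rod's centre lies when snapped home in place 0 of the long rail: 45 mm above the desk, midway between the two clips; x along the rod; y towards place 1
- long_rail_place1 (a point): where a rod's centre lies when snapped home in place 1 of the long rail: 45 mm above the desk, midway between the two clips; x along the rod; a clip is a fixed saddle 37 mm above the desk between two sprung jaws with rounded lips (tops 54 mm above the desk, 13 mm gap, open upwards)
- long_rail_place2 (a point): where a rod's centre lies when snapped home in place 2 of the long rail: 45 mm above the desk, midway between the two clips; x along the rod; a rod pressed straight down over both clips spreads the jaws (6 to 12 N in all) and snaps onto the saddles; unsnapped it rides about 11 mm higher
- short_rail: fixed clip rail for the short rods: aluminium plate 98 x 185 x 10 mm, three places 65 mm apart along its y for rods lying along its x. Each place is a pair of spring clips 68 mm apart along x, 8 mm wide. Between the two clips of a pair nothing rises over 22 mm above the desk, so fingers holding the sleeve may reach down there. Origin on the desk under the plate's centre
- short_rail_place0 (a point): where a rod's centre lies when snapped home in place 0 of the short rail: 45 mm above the desk, midway between the two clips; x along the rod; y towards place 1
- short_rail_place1 (a point): where a rod's centre lies when snapped home in place 1 of the short rail: 45 mm above the desk, midway between the two clips; x along the rod; a clip is a fixed saddle 37 mm above the desk between two sprung jaws with rounded lips (tops 54 mm above the desk, 13 mm gap, open upwards)
- short_rail_place2 (a point): where a rod's centre lies when snapped home in place 2 of the short rail: 45 mm above the desk, midway between the two clips; x along the rod; a rod pressed straight down over both clips spreads the jaws (6 to 12 N in all) and snaps onto the saddles; unsnapped it rides about 11 mm higher
- fitting: bystander: upright brass pipe fitting with a side branch, 56 mm high, 38 mm wide, origin under it
- cup: bystander: white ceramic cup, 80 mm high, 76 mm wide, handle to its +y, origin under it
- magnifier: bystander: chrome magnifier lying flat, handle 106 mm long about its origin, lens 76 mm wide 100 mm along +x
- doorstop: bystander: brass wedge-shaped doorstop casting, 110 x 42 x 34 mm, origin under its centre
- gauges: bystander: steel radius gauge set lying flat, about 180 x 40 x 12 mm, origin under its centre
Mind the look-alikes: they are no part of the job. Leave any green or pink look-alike of the part that bears S3_centre alone.

How it is judged:
By the outcome, as a careful person would: the job done as asked, in the order asked, and still so for the second after the job is handed in, with the robot touching nothing.
Of L1, L2, L3, S1, S2, S3 only 4 to 6 are there at a start; the rules pass over those that are not, and their reading is None.
At some moment in a run one of L1, L2, S1, S2, S3 may be knocked a few centimetres aside while the robot is not near it.
Once in a run the grip may slacken for a moment while it holds something.
It also fails if it takes over 208 s, if anything falls off the work surface, if the arm or the gripper's body presses on something with over 40 N, if the wrist force passes 120 N, or if a joint passes its speed limit or range.

ROBOT

A 6-joint arm with a two-finger parallel gripper is mounted at the origin on the work surface. World frame = base frame: x ahead of the robot, y to its left, z up, the work surface at z = 0. Lengths are in m, angles in rad, forces in N, time in s.
With the tool pointing down it reaches from about 0.35 to 0.95 m from the base axis. Payload 17.4 kg.
Tool frame: the origin (TCP) lies midway between the tips of the shut fingers; the grasp point (between the pads) lies 19 mm behind it; z points along the fingers, x is the direction in which the jaws open and shut, and the axes are right-handed (so a half turn about z gives the same grasp; the last joint's range is limited). The gripper opens to 93 mm and grips with 3 to 60 N. Pads are 15 mm wide; open, the fingers measure 128 mm over their backs; the gripper's body (75 mm by 188 mm) begins 65 mm behind the grasp point.
Start: joints at [-1.292, 0.116, 1.442, -0, 1.584, -0.038], TCP at [0.21, -0.641, 0.219] pointing down, gripper open.
Joint ranges: [-2.83, 2.83], [-0.83, 2.19], [0.07, 2.5], [-1.14, 4.28], [0.01, 3], [-2.97, 2.97]. Speed limits (rad/s): [1.89, 1.89, 2.22, 3.14, 3.14, 3.14].

INTERFACE

Orientations are given as a unit quaternion [w, x, y, z].
In Python, from workcell import * gives the robot as it stands.
- The arm moves only by the tool step_arm, never from a script. Its argument "moves" is a list of rows, each a list of 7 numbers: the turn, a rotation vector about the tool's x, y, z in degrees, then the shift along the tool's x, y, z in cm, then the finger opening in cm, from 0 to 9.3. A call has exactly 10 rows; each row shifts and turns the pose as measured when the row begins, along the tool's axes as they then stand; what a row does not reach is not made up. A row lasts 1/12 s, in which the tool goes at most 41.7 mm and 7.16 degrees, less where a joint would pass 70% of its speed; a pose out of reach is approached as far as the arm can. A call with a gripper value outside its range is refused whole. The fingers move at their own pace and stop on an object; "force" is the grip in N (left out, the last holds). Time passes only in rows, so rows that do not move let the fingers close, or fill a call up. It gives the time, the measured TCP pose, the force and the opening at its end, in the units of the state.
- get_obs(): the state, without advancing time (a new reading comes with each control period).
- get_image(name): name is "scene" or "side" or "wrist"; returns the picture (420x560x3 uint8, blue, green, red); there is no depth.
- camera_params(name): a dict with "intrinsics" (3x3 intrinsics, pixels), "pose" (4x4, takes a point from camera to world coordinates). Camera axes: x right, y up, looking along -z (the intrinsics and any distortion apply to the point x, -y, -z); pixel columns grow to the right and rows downward; lengths in m; the calibration is good to about 2 mm. A picture is of the moment at which its call begins: read the wrist's pose just before it. camera_params takes no time and is no camera call; for the wrist camera it gives the pose at the moment of the call.
- finish_job(): hands the job in, once; it reports no verdict.
The state is a dict: "time_s": time; "q": joint angles; "dq": joint speeds; "joint_torque": joint torques, N m; "position": TCP position; "tool_rot": TCP orientation; "force": force on the tool from outside, world axes, zero at the start; "moment": the same for the moment, N m; "gripper_width": finger opening in m.
Only numpy, scipy, OpenCV 4.12 (cv2) and the standard library are available. Lean on these libraries where they do the work, as an engineer would, in place of code of your own. Each camera call takes 0.05 s, during which the arm holds its last target.

## Working session

There is one attempt and no reset: what is moved stays moved. The work goes in short steps, Python scripts to look and compute and a tool call to move; the robot and the scene stay as the last step left them, time stands still between calls to the robot, and variables do not carry over. Pictures are saved under pics/ and viewed, and the job is handed in when it is done.

Besides the shell and the picture viewer there is one more tool, called after "Request:" as name(argument=value, ...) on one line, values as JSON. step_arm: Moves the arm, as the interface text tells. Its arguments: {"type":"object","properties":{"moves":{"type":"array"},"force":{"type":"number"}},"required":["moves"]}

```bash
ls; mkdir -p pics; python3 - <<'E'
from workcell import *
import cv2
o=get_obs();print(o)
for n in("scene","side","wrist"):
    p=camera_params(n);print(n,p)
    cv2.imwrite(f"pics/{n}0.png",get_image(n))
E
```

```text
pics
{'time_s': 0.0, 'q': array([-1.29180995e+00,  1.16495383e-01,  1.44225484e+00,  6.29668048e-06,
        1.58402883e+00, -3.78007873e-02]), 'dq': array([ 6.51118726e-04,  1.59833745e-03, -9.96139009e-05,  1.75795324e-03,
        1.41467265e-03, -1.56489901e-03]), 'joint_torque': array([ 3.15039943e-03, -7.21273398e+01, -6.22601008e+01,  7.81944115e-02,
        2.39984243e-02, -1.05770048e-04]), 'position': array([ 0.21020791, -0.64121384,  0.21790533]), 'tool_rot': array([-3.68427678e-04,  8.09788495e-01, -5.86721604e-01, -4.64929979e-04]), 'force': array([-0.71194088,  0.03239034, -0.13929928]), 'moment': array([-0.02825073, -0.01572116,  0.05409455]), 'gripper_width': 0.09329036368743983}
scene {'intrinsics': array([[421.48855644,   0.        , 277.10087856],
       [  0.        , 421.48855644, 206.81782279],
       [  0.        ,   0.        ,   1.        ]]), 'pose': array([[ 0.83007325, -0.34537304,  0.43783086,  1.11689727],
       [ 0.55721669,  0.54478779, -0.62667042, -0.79708878],
       [-0.02208984,  0.76414902,  0.6446614 ,  0.91357666],
       [ 0.        ,  0.     
[... 288 characters left out ...]
.67388939, -0.39505471,  0.62434355,  0.80562389],
       [-0.00894587,  0.84934198,  0.52776716,  0.70569845],
       [ 0.        ,  0.        ,  0.        ,  1.        ]])}
wrist {'intrinsics': array([[319.21078393,   0.        , 274.71400923],
       [  0.        , 319.21078393, 210.61915191],
       [  0.        ,   0.        ,   1.        ]]), 'pose': array([[ 3.11945354e-01,  9.16413145e-01,  2.50752953e-01,
         2.79783428e-01],
       [-9.50099963e-01,  3.00774802e-01,  8.27319759e-02,
        -6.19087102e-01],
       [ 3.96500633e-04, -2.64048226e-01,  9.64509397e-01,
         3.85111129e-01],
       [ 0.00000000e+00,  0.00000000e+00,  0.00000000e+00,
         1.00000000e+00]])}
```

View pics/scene0.png

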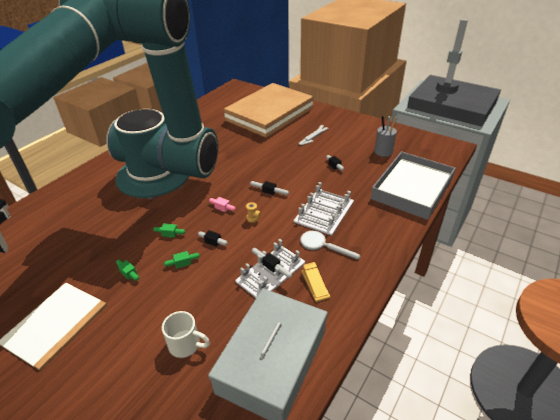

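View pics/side0.png

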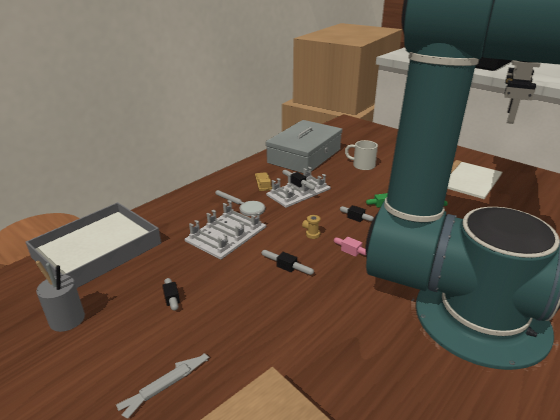

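View pics/wrist0.png

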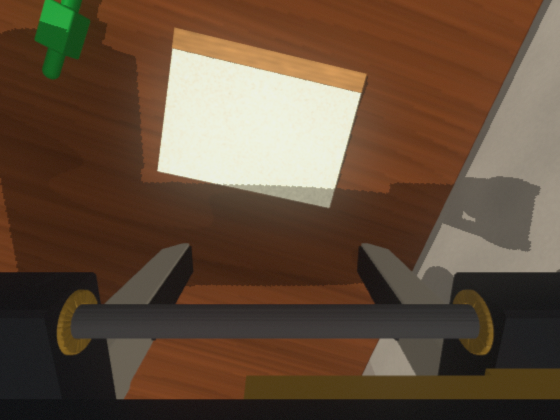

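```bash
cat > h.py <<'E'
import numpy as np, cv2
def ray(P,u,v):
    K=P['intrinsics'];T=P['pose']
    d=np.array([(u-K[0,2])/K[0,0],-(v-K[1,2])/K[1,1],-1.0]);d=T[:3,:3]@d
    return T[:3,3],d
def back(P,u,v,z):
    c,d=ray(P,u,v);return c+d*(z-c[2])/d[2]
def proj(P,X):
    T=P['pose'];p=T[:3,:3].T@(np.asarray(X)-T[:3,3]);K=P['intrinsics']
    return K[0,0]*p[0]/-p[2]+K[0,2],K[1,1]*p[1]/p[2]+K[1,2]
E
python3 - <<'E'
import cv2
a=cv2.imread('pics/scene0.png');b=cv2.imread('pics/side0.png')
cv2.imwrite('pics/sc_a.png',cv2.resize(a[145:305,105:372],None,fx=3,fy=3,interpolation=cv2.INTER_CUBIC))
cv2.imwrite('pics/si_a.png',cv2.resize(b[130:320,140:400],None,fx=3,fy=3,interpolation=cv2.INTER_CUBIC))
E
```

```text
(no output)
```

View pics/sc_a.png

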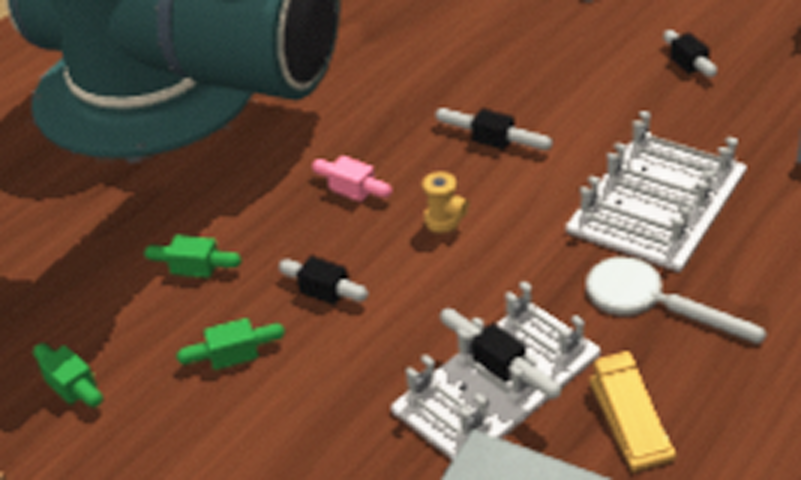

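View pics/si_a.png

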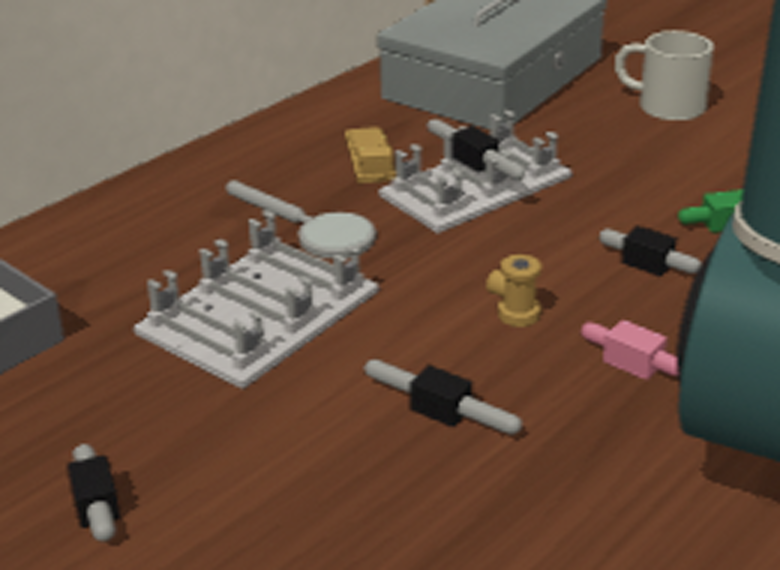

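```bash
python3 - <<'E'
from workcell import *
from h import *
S=camera_params("scene");D=camera_params("side")
s=lambda u,v:(105+u/3,145+v/3); d=lambda u,v:(140+u/3,130+v/3)
np.set_printoptions(precision=4,suppress=True)
def show(n,P,f,pts,z):
    q=np.array([back(P,*f(*p),z)[:2] for p in pts])
    print(n,q.tolist() if 0 else q.ravel(),'mid',(q[0]+q[1])/2,'len',np.linalg.norm(q[1]-q[0]),'ang',np.degrees(np.arctan2(*(q[1]-q[0])[::-1]))%180)
show('L s',S,s,[(438,115),(550,143)],.015);show('L d',D,d,[(368,367),(520,425)],.015)
show('Sa s',S,s,[(668,36),(714,70)],.015);show('Sa d',D,d,[(83,450),(103,535)],.015)
show('Sb s',S,s,[(282,267),(366,294)],.015)
show('L3 s',S,s,[(443,315),(556,387)],.045);show('L3 d',D,d,[(432,125),(522,172)],.045)
show('LR plate s',S,s,[(745,168),(677,268),(568,225)],.010)
show('LR plate d',D,d,[(137,327),(242,382),(378,288)],.010)
show('SR plate s',S,s,[(599,350),(392,409)],.010)
show('SR plate d',D,d,[(380,192),(438,228),(571,172)],.010)
show('fit',S,s,[(441,225),(441,225)],0)
show('pink',S,s,[(318,163),(388,190)],0.015)
show('box',D,d,[(382,97),(500,122)],0)
E
```

```text
L s [0.3563 0.1341 0.4972 0.1598] mid [0.4267 0.147 ] len 0.14322108610427606 ang 10.342057202221408
L d [0.4927 0.1629 0.3497 0.1371] mid [0.4212 0.15  ] len 0.14537740714449532 ang 10.236016340133062
Sa s [0.5054 0.4256 0.5893 0.3892] mid [0.5473 0.4074] len 0.09147785013174958 ang 156.55010528448724
Sa d [0.5854 0.388  0.4978 0.4341] mid [0.5416 0.4111] len 0.09900246752331007 ang 152.23166732585565
Sb s [ 0.3753 -0.1611  0.4733 -0.1448] mid [ 0.4243 -0.1529] len 0.09936335011629678 ang 9.411669167317184
L3 s [ 0.5746 -0.1489  0.713  -0.1661] mid [ 0.6438 -0.1575] len 0.13946737328052042 ang 172.92659696035022
L3 d [ 0.7107 -0.1654  0.573  -0.1474] mid [ 0.6419 -0.1564] len 0.13886719833965866 ang 172.5451156463397
LR plate s [0.7028 0.2436 0.7155 0.0606 0.5863 0.0565] mid [0.7091 0.1521] len 0.18351226357397118 ang 93.97916179758741
LR plate d [0.6919 0.2531 0.5622 0.2437 0.5738 0.0651] mid [0.627  0.2484] len 0.1300474478505285 ang 4.145829107487998
SR plate s [ 0.7065 -0.0793  0.5843 -0.2445] mid [ 0.6454 -0.1619] len 0.20545564035212247 ang 53.47888631003508
SR plate d [ 0.6954 -0.0663  0.6027 -0.0523  0.5721 -0.2325] mid [ 0.649  -0.0593] len 0.09379116026730652 ang 171.38384059177903
fit [ 0.4645 -0.0078  0.4645 -0.0078] mid [ 0.4645 -0.0078] len 0.0 ang 0.0
pink [ 0.2949 -0.0111  0.3915 -0.0058] mid [ 0.3432 -0.0084] len 0.09677040452878304 ang 3.195644104160163
box [ 0.8632 -0.2472  0.7151 -0.2894] mid [ 0.7892 -0.2683] len 0.15400931851797592 ang 15.889111091445102
```

```bash
cat >> h.py <<'E'
def yaw(o):
    w,x,y,z=o['tool_rot']; from scipy.spatial.transform import Rotation as R
    return R.from_quat([x,y,z,w])
def plan(x,y,z,rodang=None,n=None,step=0.035,ang=6.0,open_=9.3):
    """print rows to bring TCP to x,y,z with tool pointing down, tool x at rodang-90 (mod 180 nearest)"""
    from workcell import get_obs
    from scipy.spatial.transform import Rotation as R
    o=get_obs();r=yaw(o);p=np.array(o['position'])
    X=r.as_matrix()[:,0];cur=np.degrees(np.arctan2(X[1],X[0]))
    tgt=cur if rodang is None else rodang-90
    dy=(tgt-cur+90)%180-90; tgt=cur+dy
    t=np.radians(tgt);G=R.from_matrix(np.array([[np.cos(t),np.sin(t),0],[np.sin(t),-np.cos(t),0],[0,0,-1]]))
    d=np.array([x,y,z])-p;rv=(r.inv()*G).as_rotvec(degrees=True)
    k=n or int(np.ceil(max(np.linalg.norm(d)/step,np.linalg.norm(rv)/ang,1)))
    print('t',round(o['time_s'],2),'pos',np.round(p,4),'yaw rod',round((cur+90)%180,2),'F',np.round(o['force'],1),'w',round(o['gripper_width'],4),'q6',round(o['q'][5],2))
    print('rows',k,'rot/row',np.round(rv/k,2),'total world d',np.round(d,4))
    for i in range(k):
        ri=r*R.from_rotvec(rv*i/k,degrees=True)
        print(np.round(ri.inv().apply(d/k)*100,2).tolist())
E
python3 -c "
from h import *
plan(.642,-.157,.20,172.5)"
```

```text
t 0.15 pos [ 0.2102 -0.6413  0.2181] yaw rod 18.15 F [ 0.6  1.  -0.1] w 0.093 q6 -0.04
rows 19 rot/row [0.   0.   1.35] total world d [ 0.4318  0.4843 -0.0181]
[-1.71, -2.95, 0.1]
[-1.78, -2.91, 0.1]
[-1.85, -2.87, 0.1]
[-1.92, -2.83, 0.1]
[-1.98, -2.78, 0.1]
[-2.05, -2.73, 0.1]
[-2.11, -2.68, 0.1]
[-2.18, -2.63, 0.1]
[-2.24, -2.58, 0.1]
[-2.3, -2.53, 0.1]
[-2.36, -2.47, 0.1]
[-2.41, -2.42, 0.1]
[-2.47, -2.36, 0.1]
[-2.52, -2.3, 0.1]
[-2.58, -2.24, 0.1]
[-2.63, -2.18, 0.1]
[-2.68, -2.12, 0.1]
[-2.73, -2.05, 0.1]
[-2.78, -1.99, 0.1]
```

Candidates in the scene image:
- **Black-sleeved rods, the real ones:** long on desk (268,188), short (335,162), short (212,239), and long clipped in the short rail (270,262).
- **Look-alikes to leave:** green (168,230), (181,259), (127,270) and pink (221,204).

I choose the clipped long rod first. The close crop above shows the black sleeve and the long overhang past the clips.

Request:
step_arm(moves=[[0,0,1.35,-1.7,-2.95,0.1,9.3],[0,0,1.35,-1.8,-2.9,0.1,9.3],[0,0,1.35,-1.85,-2.85,0.1,9.3],[0,0,1.35,-1.9,-2.85,0.1,9.3],[0,0,1.35,-2.0,-2.8,0.1,9.3],[0,0,1.35,-2.05,-2.75,0.1,9.3],[0,0,1.35,-2.1,-2.7,0.1,9.3],[0,0,1.35,-2.2,-2.65,0.1,9.3],[0,0,1.35,-2.25,-2.6,0.1,9.3],[0,0,1.35,-2.3,-2.55,0.1,9.3]], force=50)

```text
time_s: 0.98
position: [0.4435, -0.3792, 0.2042]
tool_rot: [-0.0, 0.729, -0.685, -0.003]
force: [1.1, -0.6, 0.4]
gripper_width: 0.0933
```

```bash
python3 -c "
from h import *
plan(.642,-.157,.20,172.5,n=10)"
```

```text
t 0.98 pos [ 0.4435 -0.3792  0.2042] yaw rod 3.54 F [ 1.1 -0.6  0.4] w 0.0933 q6 0.76
rows 10 rot/row [0.02 0.02 1.1 ] total world d [ 0.1985  0.2222 -0.0042]
[-2.1, -2.12, 0.05]
[-2.14, -2.08, 0.04]
[-2.18, -2.04, 0.04]
[-2.21, -1.99, 0.04]
[-2.25, -1.95, 0.04]
[-2.29, -1.91, 0.04]
[-2.33, -1.86, 0.04]
[-2.36, -1.82, 0.04]
[-2.4, -1.77, 0.04]
[-2.43, -1.72, 0.04]
```

Tracking is faithful. On to the hover.

Request:
step_arm(moves=[[0,0,1.1,-2.1,-2.1,0,9.3],[0,0,1.1,-2.15,-2.1,0,9.3],[0,0,1.1,-2.2,-2.05,0,9.3],[0,0,1.1,-2.2,-2.0,0,9.3],[0,0,1.1,-2.25,-1.95,0,9.3],[0,0,1.1,-2.3,-1.9,0,9.3],[0,0,1.1,-2.35,-1.85,0,9.3],[0,0,1.1,-2.35,-1.8,0,9.3],[0,0,1.1,-2.4,-1.75,0,9.3],[0,0,1.1,-2.45,-1.7,0,9.3]])

```text
time_s: 1.82
position: [0.6504, -0.1419, 0.2026]
tool_rot: [-0.0, -0.656, 0.754, 0.004]
force: [-0.5, -0.0, -0.4]
gripper_width: 0.0931
```

```bash
cat > snap.py <<'E'
import sys,pickle
from workcell import *
from h import *
n=sys.argv[1];tag=sys.argv[2]
P=camera_params(n);im=get_image(n)
cv2.imwrite(f'pics/{tag}.png',im);pickle.dump(P,open(f'pics/{tag}.pkl','wb'))
if len(sys.argv)>3:
    x0,y0,x1,y1,f=map(int,sys.argv[3:8])
    cv2.imwrite(f'pics/{tag}.png',cv2.resize(im[y0:y1,x0:x1],None,fx=f,fy=f,interpolation=cv2.INTER_CUBIC))
o=get_obs();print(o['time_s'],o['position'],o['gripper_width'],o['force'])
E
python3 snap.py wrist w1
```

```text
1.8667 [ 0.65285606 -0.13818695  0.20209714] 0.09255054422249093 [ 1.60458233  3.73911544 -1.13344091]
```

View pics/w1.png

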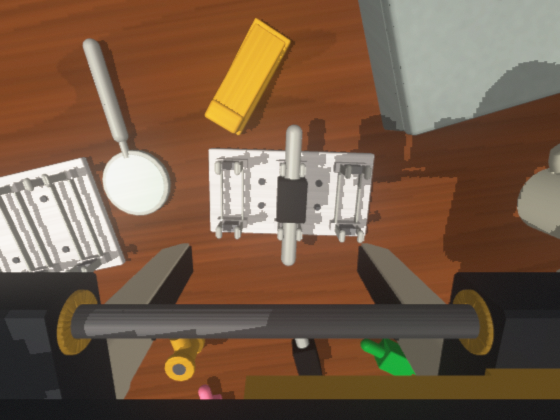

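```bash
python3 snap.py wrist w2; python3 snap.py wrist w3 190 115 390 275 4
```

```text
1.9167 [ 0.65137955 -0.14008085  0.20198109] 0.09322030839297284 [-0.05781817 -0.14896607  0.71888189]
1.9667 [ 0.65030523 -0.14168895  0.20207796] 0.09319932454459423 [ 0.11860494  0.06241394 -0.56983034]
```

View pics/w3.png

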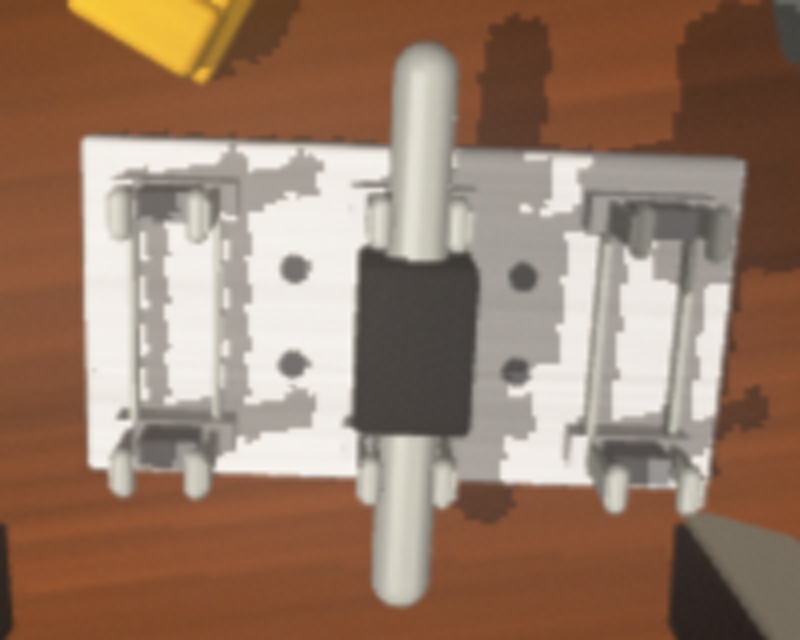

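```bash
cat > rail.py <<'E'
E
python3 - <<'E'
from h import *;import pickle
np.set_printoptions(precision=4,suppress=True)
P=pickle.load(open('pics/w3.pkl','rb'));f=lambda p:(190+(p[0]+.5)/4-.5,115+(p[1]+.5)/4-.5)
b=lambda p,z:back(P,*f(p),z)[:2]
c=[b(p,.010) for p in((82,137),(744,158),(712,487),(88,467))]
c=np.array(c);print(c,'centre',c.mean(0));
for i in range(4):
    e=c[(i+1)%4]-c[i];print(np.linalg.norm(e),np.degrees(np.arctan2(e[1],e[0]))%180)
a,z=b((428,42),.045),b((398,606),.045);e=z-a
print('rod',a,z,(a+z)/2,np.linalg.norm(e),np.degrees(np.arctan2(e[1],e[0]))%180)
s=np.array([b(p,.060) for p in((360,250),(477,258),(470,435),(356,430))]);print(s,s.mean(0))
E
```

```text
[[ 0.7054 -0.0751]
 [ 0.6751 -0.2563]
 [ 0.5791 -0.2419]
 [ 0.6101 -0.0586]] centre [ 0.6424 -0.158 ]
0.18365425162986693 80.47568221209413
0.097016563021889 171.49987499848066
0.18589796530884325 80.39570612964664
0.09674291965306459 170.1739887080645
rod [ 0.7185 -0.1709] [ 0.5699 -0.1451] [ 0.6442 -0.158 ] 0.1508215811196501 170.1525714401768
[[ 0.6723 -0.1479]
 [ 0.6665 -0.176 ]
 [ 0.6216 -0.1694]
 [ 0.6268 -0.1409]] [ 0.6468 -0.1585]
```

```bash
python3 -c "
from h import *
plan(.644,-.158,.03,170.3,n=8)"
```

```text
t 1.97 pos [ 0.6503 -0.1417  0.2021] yaw rod 172.23 F [ 0.1  0.1 -0.6] w 0.0932 q6 1.45
rows 8 rot/row [0.05 0.03 0.24] total world d [-0.0063 -0.0163 -0.1721]
[0.22, 0.04, 2.15]
[0.22, 0.04, 2.15]
[0.22, 0.04, 2.15]
[0.22, 0.04, 2.15]
[0.22, 0.04, 2.15]
[0.22, 0.04, 2.15]
[0.22, 0.04, 2.15]
[0.22, 0.04, 2.15]
```

Request:
step_arm(moves=[[0.1,0,0.5,0.6,0.1,1.0,9.3],[0.1,0,0.5,0.6,0.1,2.0,9.3],[0.1,0,0.5,0.5,0.1,2.0,9.3],[0,0,0.4,0,0,2.0,9.3],[0,0,0,0,0,2.0,9.3],[0,0,0,0,0,2.0,9.3],[0,0,0,0,0,2.0,9.3],[0,0,0,0,0,1.5,9.3],[0,0,0,0,0,1.0,9.3],[0,0,0,0,0,0,9.3]])

```text
time_s: 2.8
position: [0.6352, -0.1704, 0.0351]
tool_rot: [0.0, -0.64, 0.768, 0.001]
force: [-0.5, 0.2, 0.1]
gripper_width: 0.0927
```

```bash
python3 -c "
from h import *
plan(.644,-.158,.03,170.3,n=1)"; python3 snap.py side s1 200 130 360 230 5
```

```text
t 2.8 pos [ 0.6352 -0.1704  0.0351] yaw rod 169.57 F [-0.5  0.2  0.1] w 0.0927 q6 1.45
rows 1 rot/row [ 0.11  0.13 -0.73] total world d [ 0.0088  0.0124 -0.0051]
[-1.38, -0.65, 0.51]
2.85 [ 0.63552431 -0.17047259  0.03621048] 0.09362438716611696 [ 0.18426245 -0.24681121 -0.06087821]
```

View pics/s1.png

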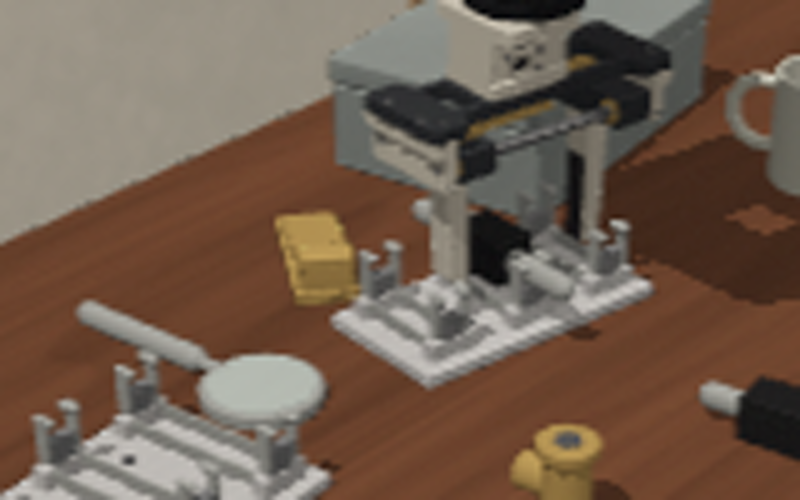

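Request:
step_arm(moves=[[0,0,-0.4,-0.7,-0.3,0.2,9.3],[0,0,-0.3,-0.6,-0.3,0.2,9.3],[0,0,0,0,0,0,9.3],[0,0,0,0,0,0,9.3],[0,0,0,0,0,0,3.0],[0,0,0,0,0,0,2.0],[0,0,0,0,0,0,2.0],[0,0,0,0,0,0,2.0],[0,0,0,0,0,0,2.0],[0,0,0,0,0,0,2.0]], force=55)

```text
time_s: 3.68
position: [0.6467, -0.1587, 0.0375]
tool_rot: [0.002, -0.645, 0.764, -0.002]
force: [0.0, 0.1, 1.3]
gripper_width: 0.0576
```

```bash
python3 -c "
from h import *
plan(.644,-.158,.03,170.3,n=1)"
```

```text
t 3.68 pos [ 0.6467 -0.1587  0.0375] yaw rod 170.34 F [0.  0.1 1.3] w 0.0576 q6 1.46
rows 1 rot/row [-0.35  0.07  0.04] total world d [-0.0027  0.0007 -0.0075]
[-0.02, 0.28, 0.75]
```

Request:
step_arm(moves=[[0,0,0,0,0.25,0.5,5.6],[0,0,0,0,0.05,0.4,5.5],[0,0,0,0,0,0,2.0],[0,0,0,0,0,0,2.0],[0,0,0,0,0,0,2.0],[0,0,0,0,0,0,2.0],[0,0,0,0,0,0,2.0],[0,0,0,0,0,0,2.0],[0,0,0,0,0,0,2.0],[0,0,0,0,0,0,2.0]])

```text
time_s: 4.52
position: [0.6431, -0.1576, 0.0269]
tool_rot: [0.002, -0.645, 0.764, -0.001]
force: [-1.1, 0.5, -0.4]
gripper_width: 0.0295
```

```bash
python3 -c "
from h import *
plan(.644,-.158,.03,170.3,n=1)"
```

```text
t 4.52 pos [ 0.6431 -0.1576  0.0269] yaw rod 170.33 F [-1.1  0.5 -0.4] w 0.0295 q6 1.46
rows 1 rot/row [-0.29  0.13  0.03] total world d [ 0.0009 -0.0004  0.0031]
[0.02, -0.1, -0.31]
```

Request:
step_arm(moves=[[0,0,0,0,0,0,2.0],[0,0,0,0,0,-0.3,2.0],[0,0,0,0,0,-0.5,2.0],[0,0,0,0,0,-0.8,2.0],[0,0,0,0,0,-1.0,2.0],[0,0,0,0,0,-1.5,2.0],[0,0,0,0,0,-2.0,2.0],[0,0,0,0,0,-2.0,2.0],[0,0,0,0,0,-2.0,2.0],[0,0,0,0,0,-1.0,2.0]], force=60)

```text
time_s: 5.35
position: [0.641, -0.1584, 0.1456]
tool_rot: [0.001, -0.645, 0.764, -0.001]
force: [0.2, -0.1, -2.0]
gripper_width: 0.0295
```

```bash
python3 -c "
from h import *
plan(.62,.09,.21,170.3,n=10)"; python3 snap.py wrist w4
```

```text
t 5.35 pos [ 0.641  -0.1584  0.1456] yaw rod 170.3 F [ 0.2 -0.1 -2. ] w 0.0295 q6 1.46
rows 10 rot/row [-0.01  0.    0.  ] total world d [-0.021   0.2484  0.0644]
[-2.41, 0.62, -0.64]
[-2.41, 0.62, -0.64]
[-2.41, 0.62, -0.64]
[-2.41, 0.62, -0.64]
[-2.41, 0.62, -0.64]
[-2.41, 0.63, -0.64]
[-2.41, 0.63, -0.64]
[-2.41, 0.63, -0.64]
[-2.41, 0.63, -0.64]
[-2.41, 0.63, -0.64]
5.4 [ 0.64158463 -0.15854772  0.14718946] 0.029564573144242854 [-0.53317865  0.06848858  0.14196989]
```

View pics/w4.png

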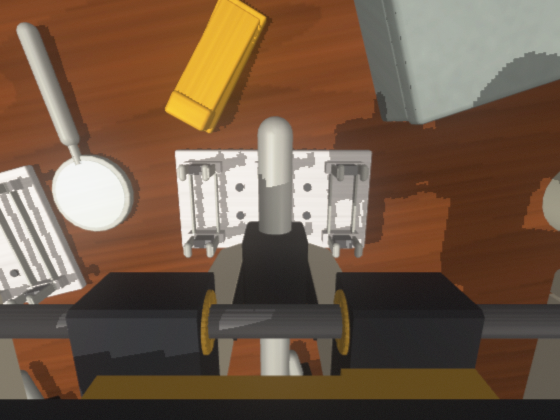

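```bash
python3 -c "
from h import *
plan(.63,.155,.20,4,n=17)"
```

```text
t 5.4 pos [ 0.6416 -0.1585  0.1472] yaw rod 170.3 F [-0.5  0.1  0.1] w 0.0296 q6 1.46
rows 17 rot/row [-0.01  0.   -0.81] total world d [-0.0116  0.3135  0.0528]
[-1.81, 0.38, -0.31]
[-1.81, 0.35, -0.31]
[-1.82, 0.33, -0.31]
[-1.82, 0.3, -0.31]
[-1.83, 0.27, -0.31]
[-1.83, 0.25, -0.31]
[-1.83, 0.22, -0.31]
[-1.84, 0.2, -0.31]
[-1.84, 0.17, -0.31]
[-1.84, 0.15, -0.31]
[-1.84, 0.12, -0.31]
[-1.84, 0.09, -0.31]
[-1.84, 0.07, -0.31]
[-1.85, 0.04, -0.31]
[-1.85, 0.02, -0.31]
[-1.85, -0.01, -0.31]
[-1.85, -0.03, -0.31]
```

Request:
step_arm(moves=[[0,0,-0.5,-1.0,0.2,-1.0,2.0],[0,0,-0.8,-2.0,0.4,-1.0,2.0],[0,0,-0.8,-2.0,0.35,-1.0,2.0],[0,0,-0.8,-2.0,0.3,-1.0,2.0],[0,0,-0.8,-2.0,0.3,-0.5,2.0],[0,0,-0.8,-2.0,0.25,0,2.0],[0,0,-0.8,-2.0,0.2,0,2.0],[0,0,-0.8,-2.0,0.2,0,2.0],[0,0,-0.8,-2.0,0.2,0,2.0],[0,0,-0.8,-2.0,0.1,0,2.0]])

```text
time_s: 6.23
position: [0.6335, 0.0431, 0.1944]
tool_rot: [0.0, -0.697, 0.717, -0.001]
force: [0.3, -0.5, -1.6]
gripper_width: 0.0298
```

Request:
step_arm(moves=[[0,0,-0.8,-2.0,0.1,0,2.0],[0,0,-0.8,-2.0,0.1,0,2.0],[0,0,-0.8,-2.0,0.1,0,2.0],[0,0,-0.8,-2.0,0,0,2.0],[0,0,-0.8,-1.5,0,0,2.0],[0,0,-0.8,-1.0,0,0,2.0],[0,0,-0.8,-1.0,0,0,2.0],[0,0,0,0,0,0,2.0],[0,0,0,0,0,0,2.0],[0,0,0,0,0,0,2.0]])

```text
time_s: 7.07
position: [0.6243, 0.1716, 0.1916]
tool_rot: [0.002, 0.736, -0.677, -0.002]
force: [-0.4, -0.1, -2.1]
gripper_width: 0.0296
```

```bash
python3 -c "
from h import *
plan(.63,.155,.20,4,n=1)"; python3 snap.py wrist w5; python3 snap.py scene sc5
```

```text
t 7.07 pos [0.6243 0.1716 0.1916] yaw rod 4.76 F [-0.4 -0.1 -2.1] w 0.0296 q6 1.72
rows 1 rot/row [ 0.33 -0.05  0.76] total world d [ 0.0057 -0.0166  0.0084]
[1.7, -0.42, -0.84]
7.1167 [0.62438091 0.17134399 0.19161613] 0.0294255947596547 [ 0.42622346 -0.14840043 -2.70619655]
7.1667 [0.62444582 0.17121603 0.19161508] 0.03001184474306915 [-0.05380371 -0.23816969 -2.93581643]
```

View pics/w5.png

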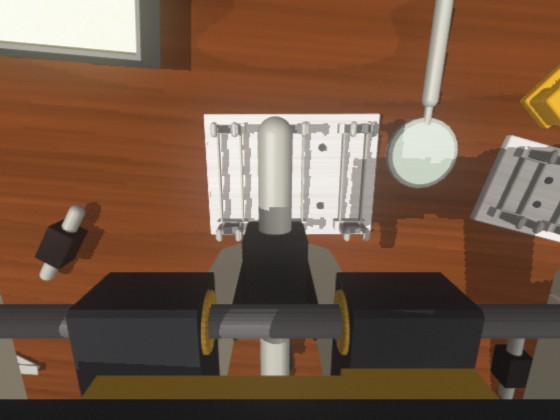

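View pics/sc5.png

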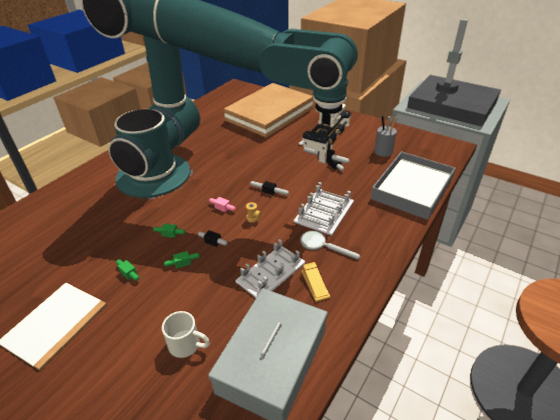

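```bash
python3 -c "
import cv2
a=cv2.imread('pics/w5.png')[100:250,190:390]
cv2.imwrite('pics/w5c.png',cv2.resize(a,None,fx=4,fy=4,interpolation=cv2.INTER_CUBIC))"
```

```text
(no output)
```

View pics/w5c.png

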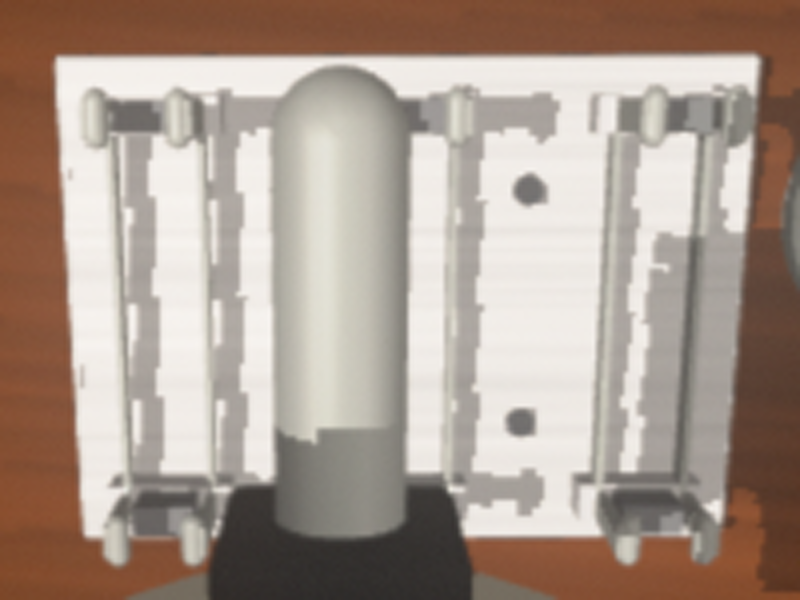

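```bash
cat > corners.py <<'E'
from h import *;import pickle
np.set_printoptions(precision=4,suppress=True)
def load(tag,x0,y0,f):
    P=pickle.load(open(f'pics/{tag}.pkl','rb'));g=lambda p:(x0+(p[0]+.5)/f-.5,y0+(p[1]+.5)/f-.5)
    return P,lambda p,z:back(P,*g(p),z)[:2]
def rect(c):
    c=np.array(c);print(c.tolist(),'centre',c.mean(0))
    for i in range(4):
        e=c[(i+1)%4]-c[i];print(round(np.linalg.norm(e),4),round(np.degrees(np.arctan2(e[1],e[0]))%180,2))
def rod(b,p,q,z):
    a,c=b(p,z),b(q,z);e=c-a;print('rod',a,c,'mid',(a+c)/2,'len',np.linalg.norm(e),'ang',np.degrees(np.arctan2(e[1],e[0]))%180)
E
python3 - <<'E'
from corners import *
P,b=load('w5',190,100,4)
rect([b(p,.010) for p in((57,57),(760,55),(724,536),(84,536))])
t=b((340,66),.2096);print('tip',t)
a=np.radians(4.76);u=np.array([np.cos(a),np.sin(a)]);tc=np.array([.6243,.1714]);print((t-tc)@u,(t-tc)@np.array([-u[1],u[0]]))
P=load('w5',0,0,1)[0]
for s in(.075,.067):print(proj(P,[*(tc+s*u),.2096]))
E
```

```text
[[0.6995740794577372, 0.2509777859142206], [0.7153914509404734, 0.06812176501556373], [0.5828584647243117, 0.05564969368052393], [0.5675455240985343, 0.2400423338531144]] centre [0.6413 0.1537]
0.1835 94.94
0.1331 5.38
0.185 94.75
0.1325 4.73
tip [0.7005 0.1773]
0.0763859982407186 -0.000487061358960275
(np.float64(273.536155580917), np.float64(119.35205971927412))
(np.float64(273.5458100202672), np.float64(137.65720970272287))
```

```bash
python3 -c "
from h import *
plan(.6348,.2185,.10,4.9,n=7)"
```

```text
t 7.17 pos [0.6244 0.1712 0.1916] yaw rod 4.73 F [-0.1 -0.2 -2.9] w 0.03 q6 1.72
rows 7 rot/row [ 0.05 -0.01 -0.02] total world d [ 0.0104  0.0473 -0.0916]
[-0.66, -0.21, 1.31]
[-0.66, -0.21, 1.31]
[-0.66, -0.21, 1.31]
[-0.66, -0.21, 1.31]
[-0.66, -0.21, 1.31]
[-0.66, -0.21, 1.31]
[-0.66, -0.21, 1.31]
```

Request:
step_arm(moves=[[0.1,0,0,-0.8,-0.2,0.5,2.0],[0.1,0,0,-0.8,-0.25,1.0,2.0],[0.1,0,0,-0.8,-0.25,1.5,2.0],[0,0,0,-0.8,-0.25,1.5,2.0],[0,0,0,-0.8,-0.25,1.5,2.0],[0,0,0,-0.5,-0.25,1.5,2.0],[0,0,0,-0.2,0,1.0,2.0],[0,0,0,0,0,0.5,2.0],[0,0,0,0,0,0,2.0],[0,0,0,0,0,0,2.0]])

```text
time_s: 8.0
position: [0.6355, 0.2225, 0.0906]
tool_rot: [0.001, 0.734, -0.679, -0.0]
force: [-0.3, -1.4, -2.0]
gripper_width: 0.0298
```

```bash
python3 -c "
from h import *
plan(.6348,.2185,.05,4.9,n=1)"
```

```text
t 8.0 pos [0.6355 0.2225 0.0906] yaw rod 4.51 F [-0.3 -1.4 -2. ] w 0.0298 q6 1.79
rows 1 rot/row [ 0.14 -0.09 -0.39] total world d [-0.0007 -0.004  -0.0406]
[0.39, 0.09, 4.06]
```

Request:
step_arm(moves=[[0.1,0,-0.2,0.2,0.05,0.5,2.0],[0,0,-0.2,0.2,0.05,1.0,2.0],[0,0,0,0,0,1.0,2.0],[0,0,0,0,0,0.5,2.0],[0,0,0,0,0,0,2.0],[0,0,0,0,0,0,2.0],[0,0,0,0,0,0,2.0],[0,0,0,0,0,0,2.0],[0,0,0,0,0,0,2.0],[0,0,0,0,0,0,2.0]])

```text
time_s: 8.83
position: [0.636, 0.2171, 0.0606]
tool_rot: [-0.001, 0.737, -0.676, 0.002]
force: [0.7, 1.4, -2.3]
gripper_width: 0.0298
```

```bash
python3 -c "
from h import *
plan(.6348,.2185,.038,4.9,n=1)"; python3 snap.py wrist w6 ; python3 snap.py side s6 150 140 350 290 4
```

```text
t 8.83 pos [0.636  0.2171 0.0606] yaw rod 4.88 F [ 0.7  1.4 -2.3] w 0.0298 q6 1.78
rows 1 rot/row [-0.21 -0.05 -0.02] total world d [-0.0012  0.0014 -0.0226]
[-0.15, 0.12, 2.26]
8.8833 [0.63606964 0.21716486 0.06069282] 0.029607620247610208 [-0.71162389  0.04002085 -2.28653708]
8.9333 [0.63602618 0.21715312 0.06064308] 0.029434593664919528 [ 0.30020081 -0.05298105 -2.06548929]
```

View pics/w6.png

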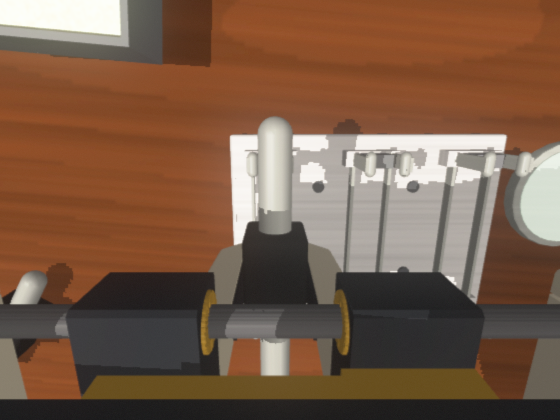

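View pics/s6.png

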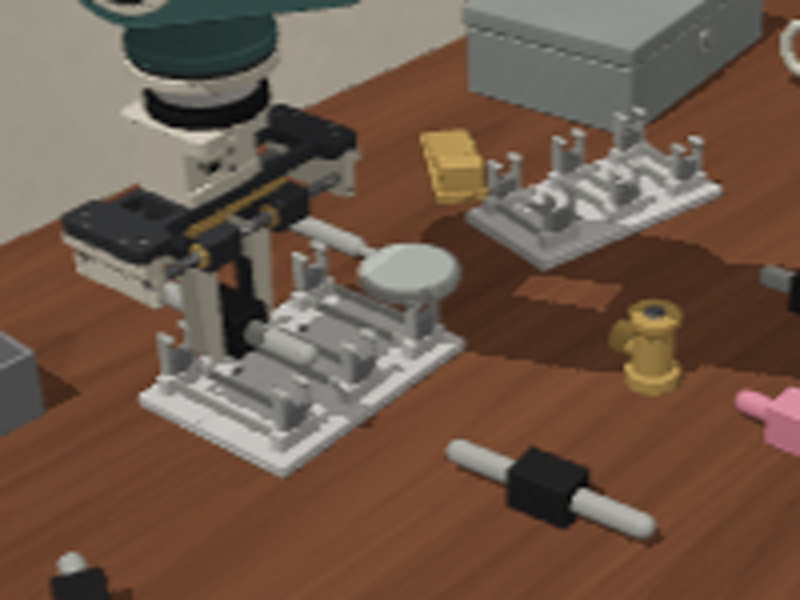

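```bash
python3 - <<'E'
from corners import *
P=pickle.load(open('pics/w6.pkl','rb'))
a=np.radians(4.9);u=np.array([np.cos(a),np.sin(a)]);n=np.array([-u[1],u[0]]);c=np.array([.6413,.1537])
for k in(1,0,-1):
    print(k,[np.round(proj(P,[*(c+n*(.065*k+s*.0085)+u*.052),.05]),1) for s in(-1,0,1)])
E
python3 -c "
import cv2
a=cv2.imread('pics/w6.png')[110:260,225:425]
cv2.imwrite('pics/w6c.png',cv2.resize(a,None,fx=4,fy=4,interpolation=cv2.INTER_CUBIC))"
```

```text
1 [array([286.2, 163.2]), array([270.9, 163.2]), array([255.5, 163.2])]
0 [array([403.1, 163.1]), array([387.8, 163.1]), array([372.5, 163.2])]
-1 [array([519.9, 163.1]), array([504.6, 163.1]), array([489.4, 163.1])]
```

View pics/w6c.png

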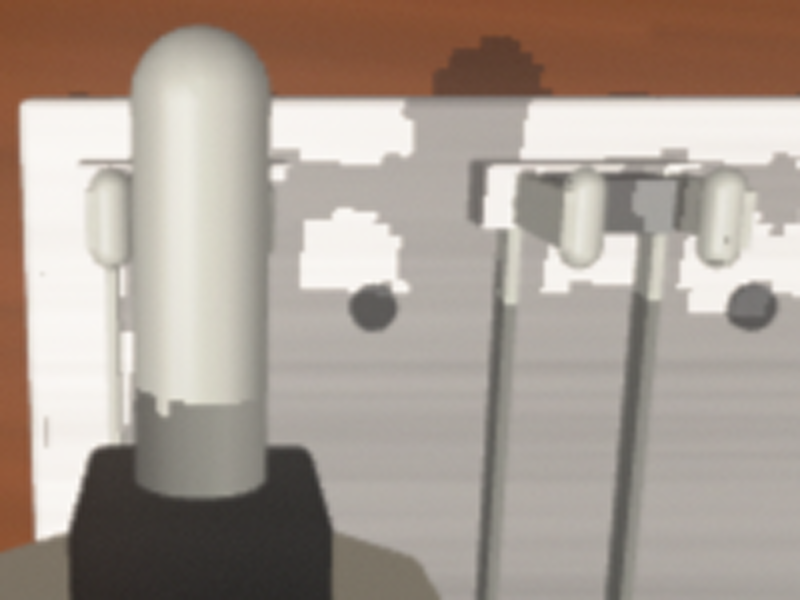

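Request:
step_arm(moves=[[-0.2,0,0,-0.17,0.12,0.3,2.0],[0,0,0,0,0,0.5,2.0],[0,0,0,0,0,0.5,2.0],[0,0,0,0,0,0.3,2.0],[0,0,0,0,0,0.2,2.0],[0,0,0,0,0,0,2.0],[0,0,0,0,0,0,2.0],[0,0,0,0,0,0,2.0],[0,0,0,0,0,0,2.0],[0,0,0,0,0,0,2.0]])

```text
time_s: 9.77
position: [0.6344, 0.2189, 0.0403]
tool_rot: [0.001, 0.737, -0.676, 0.0]
force: [-0.4, -0.5, -1.3]
gripper_width: 0.0295
```

```bash
python3 -c "
from h import *
plan(.6348,.219,.027,4.9,n=1)"
```

```text
t 9.77 pos [0.6344 0.2189 0.0403] yaw rod 4.88 F [-0.4 -0.5 -1.3] w 0.0295 q6 1.78
rows 1 rot/row [ 0.04 -0.06 -0.02] total world d [ 0.0004  0.0001 -0.0133]
[-0.0, -0.04, 1.33]
```

Request:
step_arm(moves=[[0,0,0,0,0,0.2,2.0],[0,0,0,0,0,0.3,2.0],[0,0,0,0,0,0.3,2.0],[0,0,0,0,0,0.3,2.0],[0,0,0,0,0,0.2,2.0],[0,0,0,0,0,0.1,2.0],[0,0,0,0,0,0,2.0],[0,0,0,0,0,0,2.0],[0,0,0,0,0,0,2.0],[0,0,0,0,0,0,2.0]])

```text
time_s: 10.6
position: [0.6355, 0.2197, 0.027]
tool_rot: [-0.001, 0.737, -0.676, 0.001]
force: [-0.2, -0.2, 0.3]
gripper_width: 0.0298
```

```bash
python3 -c "
from h import *
plan(.6348,.219,.027,4.9,n=1)"
```

```text
t 10.6 pos [0.6355 0.2197 0.027 ] yaw rod 4.9 F [-0.2 -0.2  0.3] w 0.0298 q6 1.78
rows 1 rot/row [-0.16  0.02 -0.  ] total world d [-0.0007 -0.0007  0.    ]
[0.06, 0.07, -0.0]
```

Request:
step_arm(moves=[[0,0,0,0,0,0.2,2.0],[0,0,0,0,0,0.2,2.0],[0,0,0,0,0,0.2,2.0],[0,0,0,0,0,0.2,2.0],[0,0,0,0,0,0.2,2.0],[0,0,0,0,0,0.2,2.0],[0,0,0,0,0,0.2,2.0],[0,0,0,0,0,0.2,2.0],[0,0,0,0,0,0.2,2.0],[0,0,0,0,0,0.2,2.0]])

```text
time_s: 11.43
position: [0.6358, 0.2197, 0.0266]
tool_rot: [-0.002, 0.737, -0.676, 0.002]
force: [-12.1, -3.5, 19.9]
gripper_width: 0.03
```

```bash
python3 snap.py side s7 150 140 350 290 4;python3 snap.py scene sc7 265 145 395 245 6
```

```text
11.4833 [0.63578159 0.21972826 0.02662379] 0.02979205123468712 [-12.33715985  -3.29769534  20.00048738]
11.5333 [0.63577043 0.21972874 0.02660121] 0.029907353353435872 [-11.69095233  -2.9841283   19.48233415]
```

View pics/s7.png

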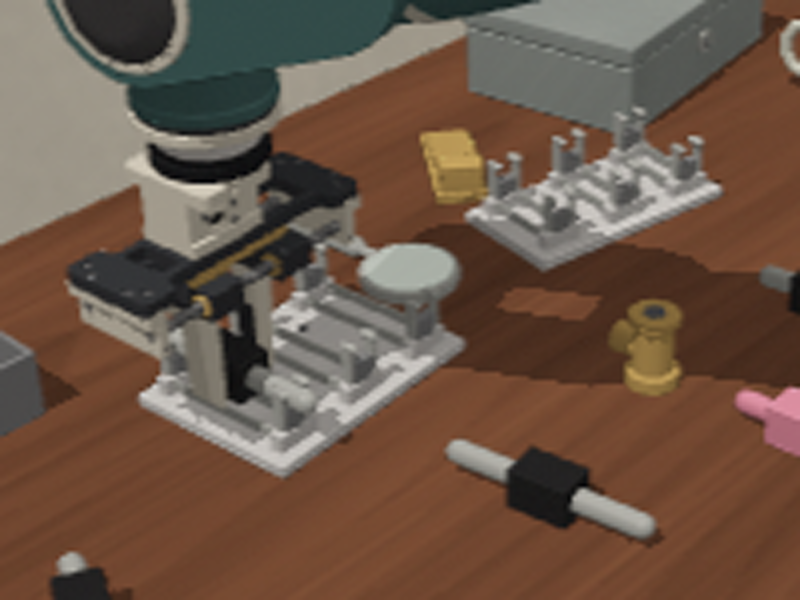

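View pics/sc7.png

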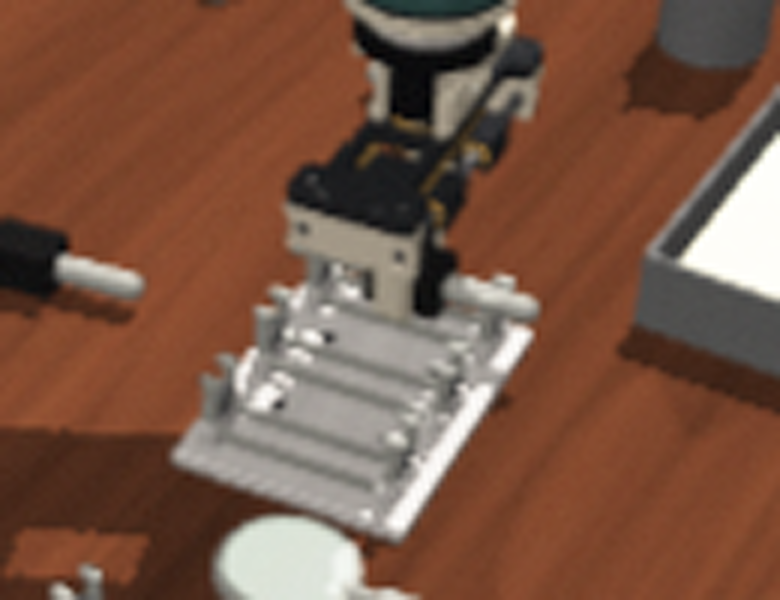

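Request:
step_arm(moves=[[0,0,0,0,0,-0.05,2.0],[0,0,0,0,0,0,5.2],[0,0,0,0,0,0,5.2],[0,0,0,0,0,0,5.2],[0,0,0,0,0,0,5.2],[0,0,0,0,0,0,5.2],[0,0,0,0,0,0,5.2],[0,0,0,0,0,-1.0,5.2],[0,0,0,0,0,-2.0,5.2],[0,0,0,0,0,-3.0,5.2]])

```text
time_s: 12.37
position: [0.6326, 0.2185, 0.0829]
tool_rot: [0.002, 0.737, -0.676, -0.001]
force: [0.5, -0.0, -0.0]
gripper_width: 0.0522
```

Request:
step_arm(moves=[[0,0,0,0,0,-3.0,9.3],[0,0,0,0,1.5,-3.0,9.3],[0,0,-1,0,3,-2.0,9.3],[0,0,-1,0,3,-1.0,9.3],[0,0,-1,0.5,2,0,9.3],[0,0,-1,0.5,1,0,9.3],[0,0,0,0,0,0,9.3],[0,0,0,0,0,0,9.3],[0,0,0,0,0,0,9.3],[0,0,0,0,0,0,9.3]])

```text
time_s: 13.2
position: [0.5282, 0.1982, 0.1921]
tool_rot: [-0.004, 0.76, -0.65, 0.003]
force: [0.0, 1.1, -0.0]
gripper_width: 0.0936
```

```bash
python3 -c "
from h import *
plan(.427,.148,.20,10.2)"; python3 snap.py wrist w8;python3 snap.py scene sc8
```

```text
t 13.2 pos [0.5282 0.1982 0.1921] yaw rod 8.97 F [ 0.   1.1 -0. ] w 0.0936 q6 1.73
rows 4 rot/row [-0.14  0.01 -0.31] total world d [-0.1012 -0.0502  0.0079]
[0.85, 2.69, -0.22]
[0.83, 2.7, -0.22]
[0.82, 2.7, -0.21]
[0.8, 2.71, -0.2]
13.25 [0.52825922 0.19820651 0.19199227] 0.09285096654521974 [-0.23597873 -0.15921538 -0.30815291]
13.3 [0.52815815 0.19817581 0.1917226 ] 0.09313387640516382 [-0.00578109 -0.08213229  0.07249684]
```

View pics/w8.png

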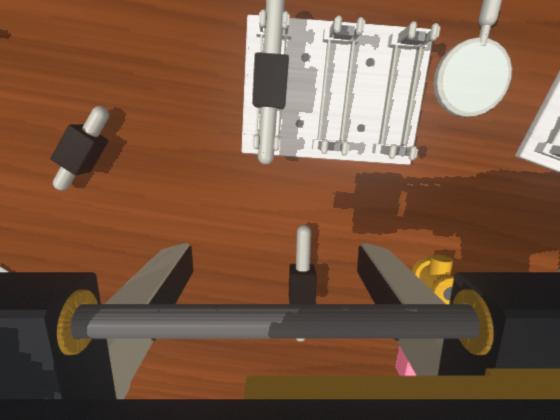

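View pics/sc8.png

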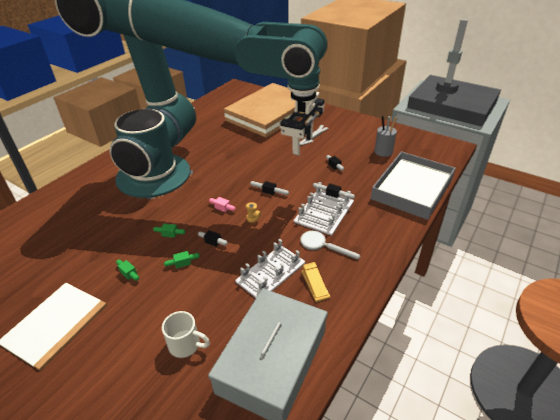

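```bash
python3 -c "
import cv2
a=cv2.imread('pics/w8.png')
cv2.imwrite('pics/w8c.png',cv2.resize(a[215:350,200:400],None,fx=4,fy=4,interpolation=cv2.INTER_CUBIC))
cv2.imwrite('pics/w8d.png',cv2.resize(a[0:190,40:300],None,fx=3,fy=3,interpolation=cv2.INTER_CUBIC))"
```

```text
(no output)
```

View pics/w8c.png

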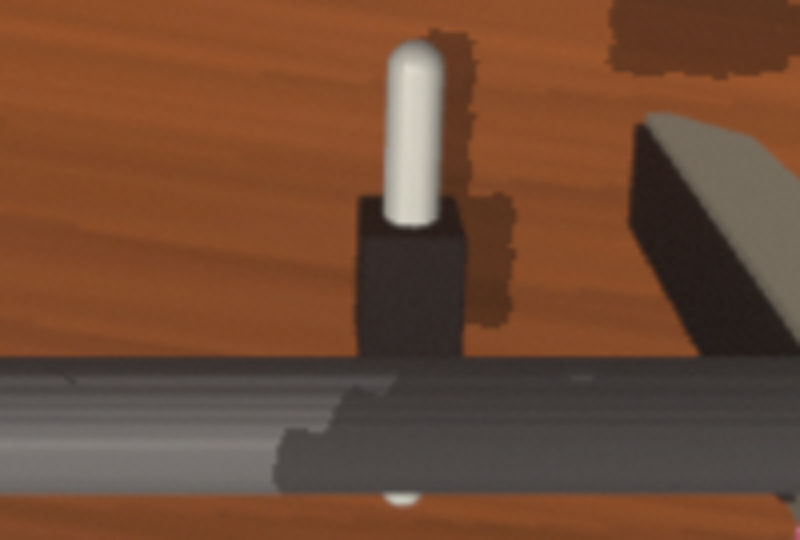

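View pics/w8d.png

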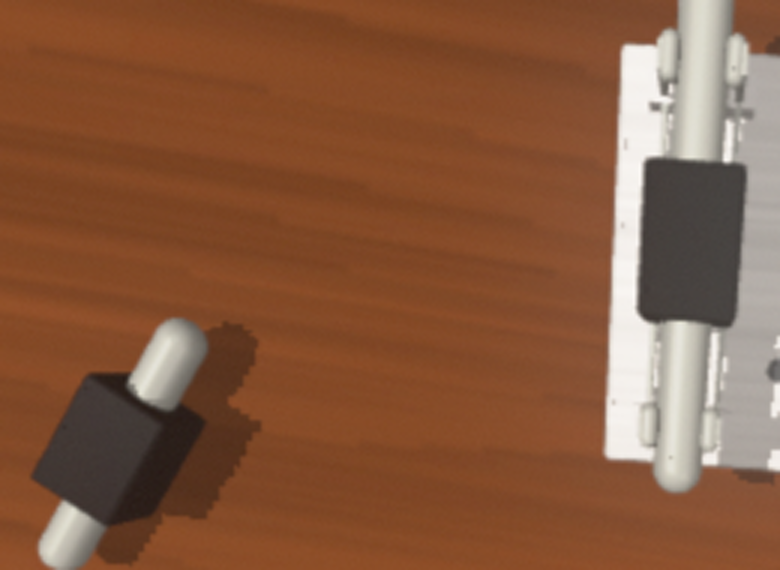

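```bash
python3 - <<'E'
from corners import *
P,b=load('w8',200,215,4)
rod(b,(415,42),(402,506),.015)
P,b=load('w8',40,0,3)
rod(b,(181,318),(60,570),.015)
s=np.array([b(p,.060) for p in((645,158),(745,163),(735,326),(640,320))]).mean(0)
a=np.radians(4.9);u=np.array([np.cos(a),np.sin(a)]);n=np.array([-u[1],u[0]]);c=np.array([.6413,.1537])
print(s,(s-c)@u,(s-c)@n)
E
```

```text
rod [0.4976 0.1597] [0.3474 0.1365] mid [0.4225 0.1481] len 0.15199163703241259 ang 8.774674632925581
rod [0.5914 0.3892] [0.4959 0.4313] mid [0.5436 0.4103] len 0.1043876986780914 ang 156.23936724622692
[0.6367 0.2187] 0.0009792159584523286 0.06513710417563831
```

```bash
python3 -c "
from h import *
plan(.4225,.148,.10,8.8,n=6)"
```

```text
t 13.3 pos [0.5282 0.1982 0.1917] yaw rod 8.98 F [-0.  -0.1  0.1] w 0.0931 q6 1.73
rows 6 rot/row [-0.09  0.01  0.03] total world d [-0.1057 -0.0502 -0.0917]
[0.55, 1.88, 1.51]
[0.55, 1.88, 1.51]
[0.55, 1.88, 1.52]
[0.55, 1.88, 1.52]
[0.56, 1.87, 1.52]
[0.56, 1.87, 1.53]
```

Request:
step_arm(moves=[[-0.1,0,0,0.3,1.0,0.5,9.3],[-0.1,0,0,0.6,2.0,1.0,9.3],[-0.1,0,0,0.6,2.0,1.5,9.3],[-0.1,0,0,0.6,2.0,2.0,9.3],[-0.1,0,0,0.6,2.0,2.0,9.3],[0,0,0,0.4,1.2,1.0,9.3],[0,0,0,0.1,0.4,0.5,9.3],[0,0,0,0,0,0,9.3],[0,0,0,0,0,0,9.3],[0,0,0,0,0,0,9.3]])

```text
time_s: 14.13
position: [0.4282, 0.1497, 0.1003]
tool_rot: [0.002, 0.76, -0.65, -0.002]
force: [-0.2, 0.8, -0.6]
gripper_width: 0.0931
```

```bash
python3 -c "
from h import *
plan(.4225,.148,.004,8.8,n=1)"
```

```text
t 14.13 pos [0.4282 0.1497 0.1003] yaw rod 8.88 F [-0.2  0.8 -0.6] w 0.0931 q6 1.7
rows 1 rot/row [ 0.3  -0.    0.08] total world d [-0.0057 -0.0017 -0.0963]
[0.07, 0.54, 9.63]
```

Request:
step_arm(moves=[[0.2,0,0,0.05,0.3,1.0,9.3],[0.1,0,0,0.02,0.25,2.0,9.3],[0,0,0,0,0,2.0,9.3],[0,0,0,0,0,2.0,8.0],[0,0,0,0,0,1.2,7.0],[0,0,0,0,0,0.7,6.0],[0,0,0,0,0,0.2,6.0],[0,0,0,0,0,0,6.0],[0,0,0,0,0,0,6.0],[0,0,0,0,0,0,6.0]])

```text
time_s: 14.97
position: [0.4278, 0.1503, 0.0079]
tool_rot: [-0.003, 0.76, -0.65, 0.002]
force: [-0.5, 0.1, 0.5]
gripper_width: 0.0602
```

```bash
python3 -c "
from h import *
plan(.4225,.148,.004,8.8,n=1)"
```

```text
t 14.97 pos [0.4278 0.1503 0.0079] yaw rod 8.93 F [-0.5  0.1  0.5] w 0.0602 q6 1.7
rows 1 rot/row [-0.45  0.05  0.13] total world d [-0.0053 -0.0023 -0.0039]
[0.15, 0.57, 0.38]
```

Request:
step_arm(moves=[[-0.3,0,0,0.1,0.3,0.2,6.0],[0,0,0,0.05,0.25,0.2,6.0],[0,0,0,0,0,0,6.0],[0,0,0,0,0,0,2.0],[0,0,0,0,0,0,2.0],[0,0,0,0,0,0,2.0],[0,0,0,0,0,0,2.0],[0,0,0,0,0,0,2.0],[0,0,0,0,0,0,2.0],[0,0,0,0,0,0,2.0]])

```text
time_s: 15.8
position: [0.4235, 0.1482, 0.0061]
tool_rot: [-0.003, 0.76, -0.65, 0.001]
force: [-1.0, 1.0, 0.1]
gripper_width: 0.0295
```

```bash
python3 -c "
from h import *
plan(.4225,.148,.004,8.8,n=1)"
```

```text
t 15.8 pos [0.4235 0.1482 0.0061] yaw rod 8.92 F [-1.   1.   0.1] w 0.0295 q6 1.69
rows 1 rot/row [-0.36  0.09  0.12] total world d [-0.001  -0.0002 -0.0021]
[0.0, 0.1, 0.21]
```

Request:
step_arm(moves=[[0,0,0,0,0,-0.5,2.0],[0,0,0,0,0,-1.5,2.0],[0,0,0,0,0,-2.5,2.0],[0,0,0,0,0,-3.0,2.0],[0,0,0,0,0,-3.0,2.0],[0,0,0,0,0,-2.0,2.0],[0,0,0,0,0,-1.0,2.0],[0,0,0,0,0,0,2.0],[0,0,0,0,0,0,2.0],[0,0,0,0,0,0,2.0]])

```text
time_s: 16.63
position: [0.42, 0.147, 0.1445]
tool_rot: [0.0, 0.76, -0.65, -0.0]
force: [0.2, -0.3, -2.4]
gripper_width: 0.0299
```

```bash
python3 -c "
from h import *
plan(.648,.089,.14,4.9,n=10)"
```

```text
t 16.63 pos [0.42   0.147  0.1445] yaw rod 8.92 F [ 0.2 -0.3 -2.4] w 0.0299 q6 1.69
rows 10 rot/row [0.01 0.   0.4 ] total world d [ 0.228  -0.058  -0.0045]
[0.93, -2.16, 0.04]
[0.91, -2.17, 0.04]
[0.9, -2.17, 0.04]
[0.88, -2.18, 0.04]
[0.87, -2.19, 0.04]
[0.85, -2.19, 0.04]
[0.83, -2.2, 0.04]
[0.82, -2.21, 0.04]
[0.8, -2.21, 0.04]
[0.79, -2.22, 0.05]
```

Request:
step_arm(moves=[[0,0,0.4,0.5,-1.2,0,2.0],[0,0,0.5,1.0,-2.5,0,2.0],[0,0,0.5,1.2,-3.0,0,2.0],[0,0,0.5,1.2,-3.0,0,2.0],[0,0,0.5,1.2,-3.0,0,2.0],[0,0,0.5,1.2,-3.0,0,2.0],[0,0,0.5,1.2,-3.0,0,2.0],[0,0,0.4,0.8,-2.0,0,2.0],[0,0,0.2,0.3,-1.0,0,2.0],[0,0,0,0,0,0,2.0]])

```text
time_s: 17.47
position: [0.6504, 0.0841, 0.1218]
tool_rot: [0.009, 0.736, -0.677, -0.008]
force: [0.6, -0.3, -3.4]
gripper_width: 0.03
```

```bash
python3 -c "
from h import *
plan(.648,.089,.08,4.9,n=1)"
```

```text
t 17.47 pos [0.6504 0.0841 0.1218] yaw rod 4.81 F [ 0.6 -0.3 -3.4] w 0.03 q6 1.58
rows 1 rot/row [ 1.33 -0.02 -0.09] total world d [-0.0024  0.0049 -0.0418]
[-0.51, 0.1, 4.19]
```

Request:
step_arm(moves=[[0.6,0,0,-0.3,0.2,0.5,2.0],[0.5,0,0,-0.2,0.1,1.0,2.0],[0,0,0,0,0,1.2,2.0],[0,0,0,0,0,1.0,2.0],[0,0,0,0,0,0.4,2.0],[0,0,0,0,0,0,2.0],[0,0,0,0,0,0,2.0],[0,0,0,0,0,0,2.0],[0,0,0,0,0,0,2.0],[0,0,0,0,0,0,2.0]])

```text
time_s: 18.3
position: [0.6407, 0.0904, 0.072]
tool_rot: [0.004, 0.737, -0.676, -0.003]
force: [-0.1, -0.3, -2.1]
gripper_width: 0.0296
```

```bash
python3 -c "
from h import *
plan(.648,.089,.047,4.9,n=1)"; python3 snap.py wrist w9 ; python3 - <<'E'
from corners import *
P=pickle.load(open('pics/w9.pkl','rb'))
a=np.radians(4.9);u=np.array([np.cos(a),np.sin(a)]);n=np.array([-u[1],u[0]]);c=np.array([.6413,.1537])
for k in(1,0,-1):
    print(k,[np.round(proj(P,[*(c+n*(.065*k+s*.0085)+u*.052),.05]),1) for s in(-1,0,1)])
E
python3 -c "
import cv2
a=cv2.imread('pics/w9.png')[110:260,140:340]
cv2.imwrite('pics/w9c.png',cv2.resize(a,None,fx=4,fy=4,interpolation=cv2.INTER_CUBIC))"
```

```text
t 18.3 pos [0.6407 0.0904 0.072 ] yaw rod 4.92 F [-0.1 -0.3 -2.1] w 0.0296 q6 1.59
rows 1 rot/row [ 0.57 -0.01  0.02] total world d [ 0.0073 -0.0014 -0.025 ]
[0.2, -0.74, 2.49]
18.35 [0.64080956 0.09043054 0.07211393] 0.029745702271409317 [ 0.38462725 -0.56726653 -2.15049013]
1 [array([ 67.9, 149.8]), array([ 53.3, 149.8]), array([ 38.7, 149.8])]
0 [array([179.7, 149.9]), array([165.1, 149.8]), array([150.5, 149.8])]
-1 [array([291.5, 149.9]), array([276.9, 149.9]), array([262.2, 149.9])]
```

View pics/w9c.png

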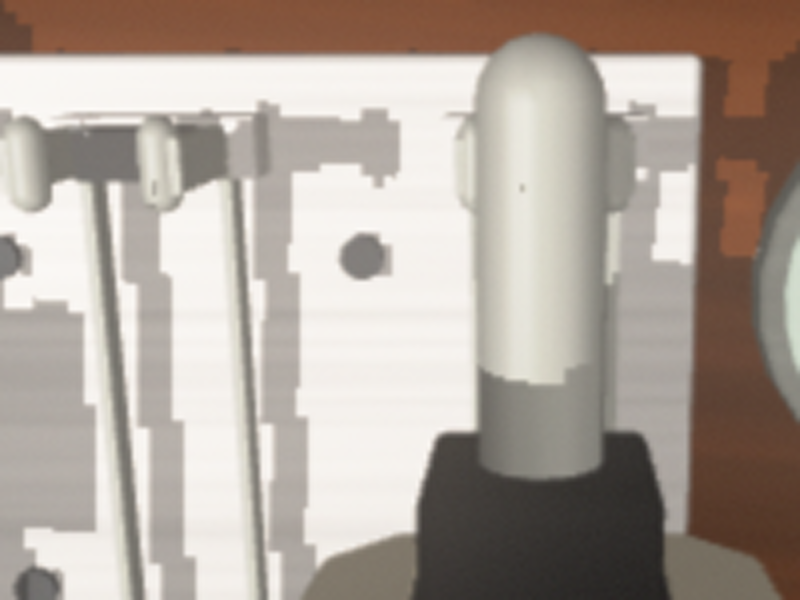

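```bash
python3 - <<'E'
from corners import *
P,b=load('w9',140,110,4)
t=b((540,33),.081);a=np.radians(4.9);u=np.array([np.cos(a),np.sin(a)])
d=t-np.array([.6408,.0904]);print(d@u,d@np.array([-u[1],u[0]]))
E
```

```text
0.07563456141933343 -0.0006366721746010992
```

Request:
step_arm(moves=[[0.3,0,0,0.1,-0.4,0.5,2.0],[0.2,0,0,0.1,-0.35,0.5,2.0],[0,0,0,0,0,0.5,2.0],[0,0,0,0,0,0.3,2.0],[0,0,0,0,0,0.1,2.0],[0,0,0,0,0,0,2.0],[0,0,0,0,0,0,2.0],[0,0,0,0,0,0,2.0],[0,0,0,0,0,0,2.0],[0,0,0,0,0,0,2.0]])

```text
time_s: 19.18
position: [0.6496, 0.0888, 0.0513]
tool_rot: [-0.0, 0.737, -0.676, 0.0]
force: [1.2, -0.0, -1.9]
gripper_width: 0.0295
```

```bash
python3 -c "
from h import *
plan(.648,.089,.047,4.9,n=1)"
```

```text
t 19.18 pos [0.6496 0.0888 0.0513] yaw rod 4.9 F [ 1.2 -0.  -1.9] w 0.0295 q6 1.58
rows 1 rot/row [-0.03 -0.01  0.  ] total world d [-0.0016  0.0002 -0.0043]
[-0.04, 0.16, 0.43]
```

Request:
step_arm(moves=[[0,0,0,-0.02,0.25,0.2,2.0],[0,0,0,0,0,0.2,2.0],[0,0,0,0,0,0.2,2.0],[0,0,0,0,0,0.3,2.0],[0,0,0,0,0,0.3,2.0],[0,0,0,0,0,0.3,2.0],[0,0,0,0,0,0.2,2.0],[0,0,0,0,0,0.2,2.0],[0,0,0,0,0,0.2,2.0],[0,0,0,0,0,0.2,2.0]])

```text
time_s: 20.02
position: [0.6485, 0.0902, 0.0357]
tool_rot: [-0.003, 0.737, -0.676, 0.001]
force: [-15.4, -0.1, 25.8]
gripper_width: 0.0296
```

```bash
python3 -c "
from h import *
plan(.647,.089,.036,4.9,n=1)"
```

```text
t 20.02 pos [0.6485 0.0902 0.0357] yaw rod 4.94 F [-15.4  -0.1  25.8] w 0.0296 q6 1.58
rows 1 rot/row [-0.34  0.09  0.04] total world d [-0.0015 -0.0012  0.0003]
[0.1, 0.16, -0.04]
```

Request:
step_arm(moves=[[0,0,0,0,0,-0.05,2.0],[0,0,0,0,0.15,0,2.0],[0,0,0,0,0.1,0,2.0],[0,0,0,0,0,0,2.0],[0,0,0,0,0,0,5.0],[0,0,0,0,0,0,5.0],[0,0,0,0,0,0,5.0],[0,0,0,0,0,0,5.0],[0,0,0,0,0,0,5.0],[0,0,0,0,0,0,5.0]])

```text
time_s: 20.85
position: [0.6455, 0.089, 0.0347]
tool_rot: [-0.002, 0.737, -0.676, 0.001]
force: [0.8, -0.8, 0.2]
gripper_width: 0.0502
```

Request:
step_arm(moves=[[0,0,0,0,0,-0.5,5.0],[0,0,0,0,0,-2.0,5.0],[0,0,0,0,0,-3.0,6.0],[0,0,0,0,0,-3.0,9.3],[0,0,0,0,1.0,-3.0,9.3],[0,0,-1,0,2,-2.0,9.3],[0,0,-1,0,2,-1.0,9.3],[0,0,0,0,1,0,9.3],[0,0,0,0,0,0,9.3],[0,0,0,0,0,0,9.3]])

```text
time_s: 21.68
position: [0.5824, 0.0826, 0.1873]
tool_rot: [-0.001, 0.749, -0.663, 0.001]
force: [-0.1, -0.3, -0.3]
gripper_width: 0.0925
```

```bash
python3 snap.py wrist w10;python3 snap.py scene sc10; python3 -c "
import cv2
a=cv2.imread('pics/w10.png')
cv2.imwrite('pics/w10c.png',cv2.resize(a[30:230,120:380],None,fx=3,fy=3,interpolation=cv2.INTER_CUBIC))"
```

```text
21.7333 [0.58247728 0.08259007 0.18690105] 0.09305666712159914 [-0.10734304  0.08148667  0.19050247]
21.7833 [0.58257184 0.08257954 0.1863957 ] 0.092869306016094 [ 0.51382056 -0.12710813 -0.69371619]
```

View pics/w10.png

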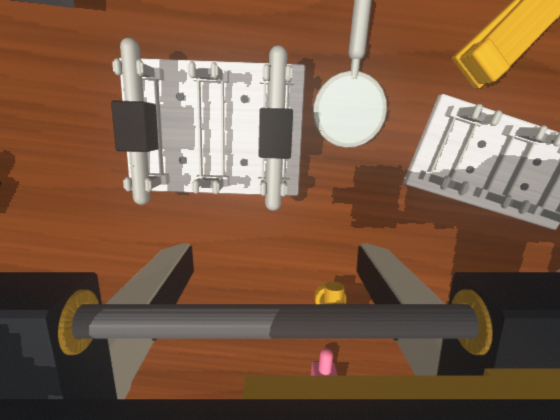

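View pics/w10c.png

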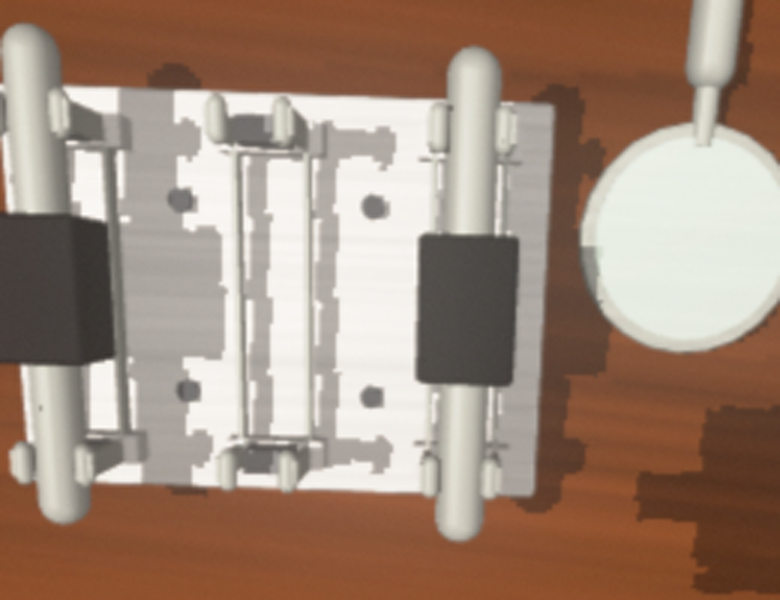

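View pics/sc10.png

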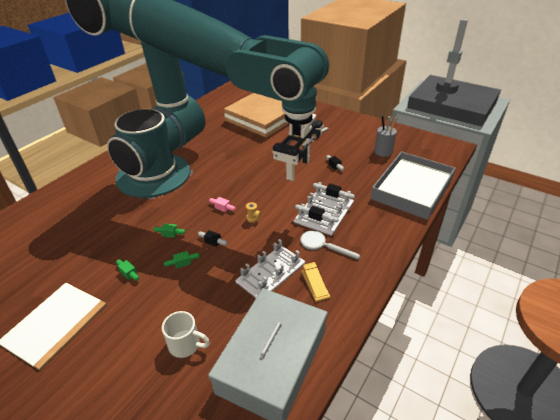

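```bash
python3 - <<'E'
from corners import *
P,b=load('w10',120,30,3)
a=np.radians(4.9);u=np.array([np.cos(a),np.sin(a)]);n=np.array([-u[1],u[0]]);c=np.array([.6413,.1537])
for q in [((419,234),(519,237),(512,386),(415,382))]:
    s=np.array([b(p,.060) for p in q]);m=s.mean(0);print((m-c)@u,(m-c)@n,np.linalg.norm(s[0]-s[3]),np.linalg.norm(s[0]-s[1]))
for p,q in[((474,46),(459,542)),((32,23),(65,524))]:
    e=b(p,.045),b(q,.045);m=(e[0]+e[1])/2;print((m-c)@u,(m-c)@n,np.linalg.norm(e[0]-e[1]))
from h import *
plan(.50,.36,.20,156.2,n=14)
E
```

```text
4.45470730476379e-05 -0.0647754305334602 0.04303197094269257 0.029345778205132303
-4.1451516772718733e-05 -0.06474817150916959 0.15098287360854684
0.0014602051998170718 0.06552308583401377 0.15087331946095056
t 21.78 pos [0.5826 0.0826 0.1864] yaw rod 6.93 F [ 0.5 -0.1 -0.7] w 0.0929 q6 1.55
rows 14 rot/row [-0.01  0.    2.19] total world d [-0.0826  0.2774  0.0136]
[-2.04, 0.35, -0.1]
[-2.02, 0.42, -0.1]
[-2.01, 0.5, -0.1]
[-1.99, 0.58, -0.1]
[-1.96, 0.65, -0.1]
[-1.94, 0.73, -0.1]
[-1.91, 0.8, -0.1]
[-1.87, 0.87, -0.1]
[-1.84, 0.95, -0.1]
[-1.8, 1.01, -0.1]
[-1.76, 1.08, -0.1]
[-1.72, 1.15, -0.1]
[-1.67, 1.21, -0.1]
[-1.63, 1.28, -0.1]
```

Request:
step_arm(moves=[[0,0,1.2,-1.5,0.2,0,9.3],[0,0,2.2,-3.0,0.5,0,9.3],[0,0,2.5,-3.0,0.7,0,9.3],[0,0,2.5,-3.0,0.8,0,9.3],[0,0,2.5,-3.0,0.9,0,9.3],[0,0,2.5,-3.0,1.0,0,9.3],[0,0,2.5,-3.0,1.2,0,9.3],[0,0,2.5,-3.0,1.5,0,9.3],[0,0,2.5,-3.0,1.7,0,9.3],[0,0,2.5,-2.5,1.5,0,9.3]])

```text
time_s: 22.62
position: [0.5033, 0.3797, 0.1715]
tool_rot: [-0.008, -0.587, 0.81, 0.001]
force: [-0.1, 0.5, 0.4]
gripper_width: 0.0934
```

```bash
python3 -c "
from h import *
plan(.45,.45,.20,156.2,n=6)"; python3 snap.py wrist w11
```

```text
t 22.62 pos [0.5033 0.3797 0.1715] yaw rod 161.84 F [-0.1  0.5  0.4] w 0.0934 q6 2.49
rows 6 rot/row [ 0.1  -0.12  0.94] total world d [-0.0533  0.0703  0.0285]
[-0.83, 1.21, -0.47]
[-0.81, 1.23, -0.47]
[-0.79, 1.24, -0.47]
[-0.77, 1.25, -0.47]
[-0.75, 1.26, -0.47]
[-0.73, 1.27, -0.47]
22.6667 [0.50189854 0.38346395 0.17092221] 0.09320120217995119 [-2.88931165  3.67164142 -1.18952301]
```

View pics/w11.png

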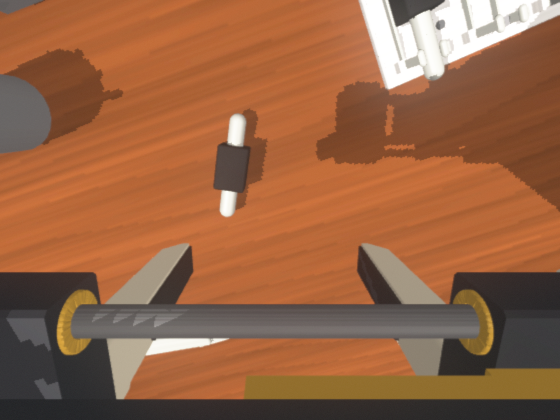

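```bash
python3 snap.py wrist w12;  python3 snap.py wrist w13 150 90 310 240 4
```

```text
22.7167 [0.50271067 0.38108756 0.17095852] 0.09289642830571174 [ 0.44269457 -0.3634564   0.50256616]
22.7667 [0.50341248 0.37925419 0.17119815] 0.09315035457481573 [-0.50707322  0.04706268 -0.3445213 ]
```

View pics/w13.png

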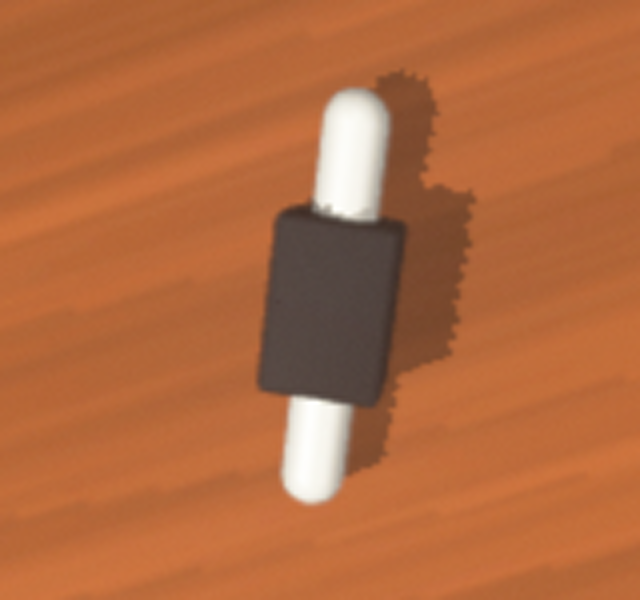

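```bash
python3 - <<'E'
from corners import *
P,b=load('w13',150,90,4)
rod(b,(358,87),(312,504),.015)
m=np.array([b(p,.03) for p in((283,207),(405,224),(378,406),(260,388))]).mean(0);print(m)
plan(.5436,.4103,.10,156.0,n=6)
E
```

```text
rod [0.591  0.3856] [0.496  0.4324] mid [0.5435 0.409 ] len 0.10591863399999686 ang 153.75104146888154
[0.5445 0.4075]
t 22.77 pos [0.5034 0.3793 0.1712] yaw rod 162.11 F [-0.5  0.  -0.3] w 0.0932 q6 2.49
rows 6 rot/row [ 0.11 -0.13  1.02] total world d [ 0.0402  0.031  -0.0712]
[-0.71, -0.49, 1.17]
[-0.72, -0.48, 1.17]
[-0.72, -0.46, 1.18]
[-0.73, -0.45, 1.18]
[-0.74, -0.43, 1.18]
[-0.74, -0.42, 1.18]
```

Request:
step_arm(moves=[[0.2,-0.2,1.0,-0.7,-0.4,0.5,9.3],[0.2,-0.2,1.5,-0.9,-0.5,1.0,9.3],[0.1,-0.2,1.5,-0.9,-0.5,1.5,9.3],[0.1,-0.2,1.5,-0.9,-0.5,1.5,9.3],[0,0,1.5,-0.6,-0.4,1.5,9.3],[0,0,1.2,-0.2,-0.2,1.0,9.3],[0,0,0,0,0,0.2,9.3],[0,0,0,0,0,0,9.3],[0,0,0,0,0,0,9.3],[0,0,0,0,0,0,9.3]])

```text
time_s: 23.6
position: [0.5495, 0.4045, 0.0895]
tool_rot: [-0.001, -0.522, 0.853, -0.0]
force: [-0.1, -0.3, 0.8]
gripper_width: 0.0932
```

```bash
python3 -c "
from h import *
plan(.5437,.4092,.005,154,n=1)"
```

```text
t 23.6 pos [0.5495 0.4045 0.0895] yaw rod 152.96 F [-0.1 -0.3  0.8] w 0.0932 q6 2.64
rows 1 rot/row [ 0.03 -0.13 -1.04] total world d [-0.0058  0.0047 -0.0845]
[-0.18, 0.73, 8.45]
```

Request:
step_arm(moves=[[0,0,-0.6,-0.1,0.4,1.0,9.3],[0,0,-0.4,-0.1,0.35,2.0,9.3],[0,0,0,0,0,2.0,8.0],[0,0,0,0,0,1.5,7.0],[0,0,0,0,0,1.2,6.0],[0,0,0,0,0,0.6,6.0],[0,0,0,0,0,0,6.0],[0,0,0,0,0,0,6.0],[0,0,0,0,0,0,6.0],[0,0,0,0,0,0,6.0]])

```text
time_s: 24.43
position: [0.5439, 0.4121, 0.0085]
tool_rot: [0.004, -0.532, 0.846, 0.0]
force: [0.0, -0.6, 1.3]
gripper_width: 0.0599
```

```bash
python3 -c "
from h import *
plan(.5437,.4092,.005,154,n=1)"
```

```text
t 24.43 pos [0.5439 0.4121 0.0085] yaw rod 154.34 F [ 0.  -0.6  1.3] w 0.0599 q6 2.63
rows 1 rot/row [-0.25  0.41  0.34] total world d [-0.0002 -0.0029 -0.0035]
[0.27, -0.1, 0.34]
```

Request:
step_arm(moves=[[-0.2,0.4,0.3,0.25,-0.1,0.35,6.0],[0,0,0,0,0,0,6.0],[0,0,0,0,0,0,2.0],[0,0,0,0,0,0,2.0],[0,0,0,0,0,0,2.0],[0,0,0,0,0,0,2.0],[0,0,0,0,0,0,2.0],[0,0,0,0,0,0,2.0],[0,0,0,0,0,0,2.0],[0,0,0,0,0,0,2.0]])

```text
time_s: 25.27
position: [0.5449, 0.4096, 0.0072]
tool_rot: [0.002, -0.53, 0.848, -0.0]
force: [-0.1, 0.1, 0.3]
gripper_width: 0.0295
```

```bash
python3 -c "
from h import *
plan(.5437,.4092,.005,154,n=1)"
```

```text
t 25.27 pos [0.5449 0.4096 0.0072] yaw rod 154.0 F [-0.1  0.1  0.3] w 0.0295 q6 2.63
rows 1 rot/row [-0.13  0.14 -0.  ] total world d [-0.0012 -0.0004 -0.0022]
[0.09, 0.09, 0.22]
```

Request:
step_arm(moves=[[0,0,0,0,0,-0.5,2.0],[0,0,0,0,0,-1.5,2.0],[0,0,0,0,0,-2.5,2.0],[0,0,0,0,0,-3.0,2.0],[0,0,0,0,0,-3.0,2.0],[0,0,0,0,0,-3.0,2.0],[0,0,0,0,0,-1.5,2.0],[0,0,0,0,0,-0.5,2.0],[0,0,0,0,0,0,2.0],[0,0,0,0,0,0,2.0]])

```text
time_s: 26.1
position: [0.5429, 0.4086, 0.1761]
tool_rot: [0.001, -0.53, 0.848, -0.0]
force: [-1.2, -0.3, -2.5]
gripper_width: 0.0296
```

```bash
python3 -c "
from h import *
plan(.60,-.12,.17,170.4,n=20)"
```

```text
t 26.1 pos [0.5429 0.4086 0.1761] yaw rod 154.0 F [-1.2 -0.3 -2.5] w 0.0296 q6 2.63
rows 20 rot/row [-0.01  0.01 -0.82] total world d [ 0.0571 -0.5286 -0.0061]
[2.25, -1.42, 0.03]
[2.27, -1.38, 0.03]
[2.29, -1.35, 0.03]
[2.31, -1.32, 0.03]
[2.33, -1.28, 0.03]
[2.35, -1.25, 0.03]
[2.36, -1.22, 0.03]
[2.38, -1.18, 0.03]
[2.4, -1.15, 0.03]
[2.41, -1.11, 0.03]
[2.43, -1.08, 0.03]
[2.44, -1.04, 0.03]
[2.46, -1.01, 0.03]
[2.47, -0.97, 0.03]
[2.49, -0.94, 0.03]
[2.5, -0.9, 0.03]
[2.51, -0.87, 0.03]
[2.52, -0.83, 0.03]
[2.54, -0.8, 0.03]
[2.55, -0.76, 0.03]
```

Request:
step_arm(moves=[[0,0,-0.5,1.2,-0.7,0,2.0],[0,0,-0.8,2.3,-1.4,0,2.0],[0,0,-0.8,2.4,-1.4,0,2.0],[0,0,-0.8,2.4,-1.3,0,2.0],[0,0,-0.8,2.4,-1.3,0,2.0],[0,0,-0.8,2.4,-1.2,0,2.0],[0,0,-0.8,2.4,-1.2,0,2.0],[0,0,-0.8,2.4,-1.2,0,2.0],[0,0,-0.8,2.4,-1.1,0,2.0],[0,0,-0.8,2.4,-1.1,0,2.0]])

```text
time_s: 26.93
position: [0.561, 0.1452, 0.1597]
tool_rot: [-0.009, -0.591, 0.807, 0.003]
force: [0.9, 0.1, -1.1]
gripper_width: 0.03
```

```bash
python3 -c "
from h import *
plan(.6425,-.135,.17,170.4,n=10)"
```

```text
t 26.93 pos [0.561  0.1452 0.1597] yaw rod 162.43 F [ 0.9  0.1 -1.1] w 0.03 q6 2.09
rows 10 rot/row [ 0.09 -0.06 -0.8 ] total world d [ 0.0815 -0.2802  0.0103]
[2.43, -1.62, -0.1]
[2.45, -1.59, -0.1]
[2.47, -1.55, -0.1]
[2.49, -1.52, -0.1]
[2.51, -1.48, -0.1]
[2.53, -1.45, -0.1]
[2.55, -1.41, -0.1]
[2.57, -1.38, -0.1]
[2.59, -1.34, -0.1]
[2.61, -1.31, -0.1]
```

Request:
step_arm(moves=[[0.2,-0.1,-0.9,2.5,-1.6,-0.2,2.0],[0.2,-0.1,-0.9,2.6,-1.6,-0.2,2.0],[0.2,-0.1,-0.9,2.6,-1.6,-0.2,2.0],[0.2,-0.1,-0.9,2.6,-1.6,-0.2,2.0],[0.1,-0.1,-0.9,2.6,-1.5,-0.2,2.0],[0,-0.1,-0.9,2.6,-1.5,0,2.0],[0,0,-0.9,2.6,-1.5,0,2.0],[0,0,-0.9,2.6,-1.5,0,2.0],[0,0,-0.7,1.5,-0.8,0,2.0],[0,0,0,0.5,0,0,2.0]])

```text
time_s: 27.77
position: [0.6303, -0.1237, 0.1531]
tool_rot: [-0.007, -0.647, 0.762, 0.007]
force: [0.1, -0.2, -1.8]
gripper_width: 0.0296
```

```bash
python3 -c "
from h import *
plan(.6425,-.158,.08,170.4,n=5)"; python3 snap.py wrist w14
```

```text
t 27.77 pos [ 0.6303 -0.1237  0.1531] yaw rod 170.65 F [ 0.1 -0.2 -1.8] w 0.0296 q6 1.5
rows 5 rot/row [ 0.23 -0.02  0.05] total world d [ 0.0122 -0.0343 -0.0731]
[0.63, -0.38, 1.46]
[0.64, -0.38, 1.46]
[0.64, -0.37, 1.46]
[0.64, -0.37, 1.46]
[0.64, -0.36, 1.46]
27.8167 [ 0.62963673 -0.12354197  0.15279581] 0.029786231903946046 [-1.15234034 -1.00677708 -1.4240362 ]
```

View pics/w14.png

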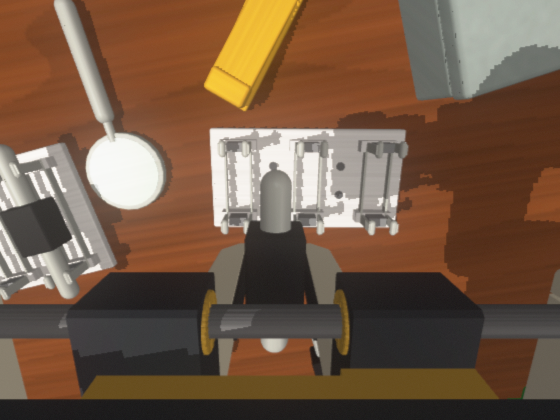

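```bash
python3 -c "
from h import *
plan(.654,-.094,.08,170.4,n=5)"
```

```text
t 27.82 pos [ 0.6296 -0.1235  0.1528] yaw rod 170.6 F [-1.2 -1.  -1.4] w 0.0298 q6 1.5
rows 5 rot/row [ 0.23 -0.03  0.04] total world d [ 0.0244  0.0295 -0.0728]
[-0.67, -0.41, 1.45]
[-0.67, -0.41, 1.45]
[-0.67, -0.4, 1.45]
[-0.66, -0.39, 1.45]
[-0.66, -0.39, 1.45]
```

Request:
step_arm(moves=[[0.3,0,0,-0.5,-0.3,0.5,2.0],[0.3,0,0,-0.8,-0.5,1.2,2.0],[0.3,0,0,-0.8,-0.5,1.5,2.0],[0.2,0,0,-0.7,-0.4,1.5,2.0],[0,0,0,-0.4,-0.2,1.2,2.0],[0,0,0,-0.1,0,0.8,2.0],[0,0,0,0,0,0.2,2.0],[0,0,0,0,0,0,2.0],[0,0,0,0,0,0,2.0],[0,0,0,0,0,0,2.0]])

```text
time_s: 28.65
position: [0.6524, -0.0826, 0.0733]
tool_rot: [-0.002, -0.648, 0.761, 0.002]
force: [-0.5, 0.5, -1.1]
gripper_width: 0.0292
```

```bash
cat > clips.py <<'E'
import sys
from corners import *
P=pickle.load(open('pics/%s.pkl'%sys.argv[1],'rb'))
a=np.radians(170.4-180);u=np.array([np.cos(a),np.sin(a)]);n=np.array([-u[1],u[0]]);c=np.array([.6424,-.158])
for k in(1,0,-1):
    print(k,[np.round(proj(P,[*(c+n*(.065*k+s*.0085)+u*.034),.05]),1) for s in(-1,0,1)])
E
python3 -c "
from h import *
plan(.654,-.094,.05,170.4,n=1)"; python3 snap.py wrist w15; python3 clips.py w15;python3 -c "
import cv2
a=cv2.imread('pics/w15.png')[110:260,225:425]
cv2.imwrite('pics/w15c.png',cv2.resize(a,None,fx=4,fy=4,interpolation=cv2.INTER_CUBIC))"
```

```text
t 28.65 pos [ 0.6524 -0.0826  0.0733] yaw rod 170.81 F [-0.5  0.5 -1.1] w 0.0292 q6 1.57
rows 1 rot/row [ 0.25 -0.03  0.41] total world d [ 0.0016 -0.0114 -0.0233]
[1.1, -0.35, 2.33]
28.7 [ 0.65245705 -0.08271374  0.07355573] 0.02954576736770042 [-0.20493441 -0.158615   -1.59326732]
1 [array([306.1, 186. ]), array([292. , 185.9]), array([278. , 185.8])]
0 [array([413.3, 186.8]), array([399.3, 186.7]), array([385.3, 186.6])]
-1 [array([520.4, 187.6]), array([506.4, 187.5]), array([492.4, 187.4])]
```

View pics/w15c.png

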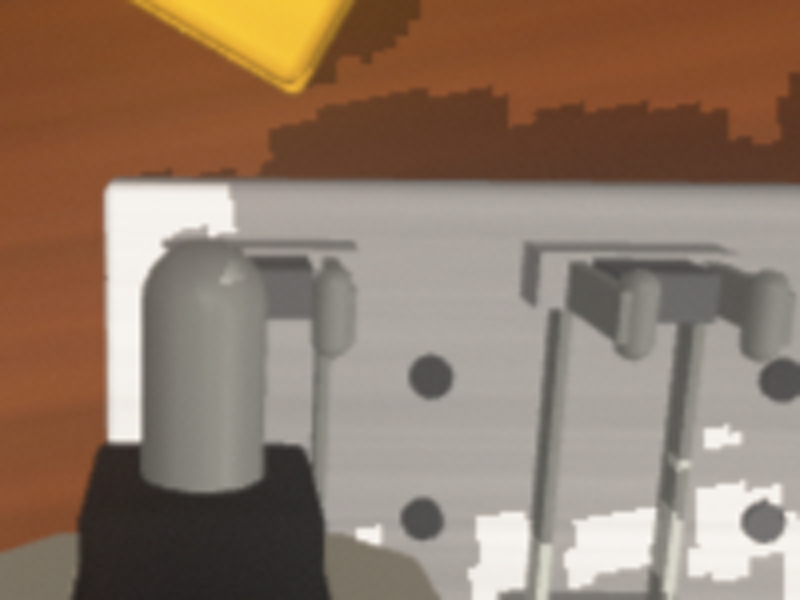

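Request:
step_arm(moves=[[0.2,0,0.2,0.5,-0.2,0.2,2.0],[0,0,0.2,0.5,-0.15,0.5,2.0],[0,0,0,0.1,0,0.5,2.0],[0,0,0,0,0,0.5,2.0],[0,0,0,0,0,0.2,2.0],[0,0,0,0,0,0,2.0],[0,0,0,0,0,0,2.0],[0,0,0,0,0,0,2.0],[0,0,0,0,0,0,2.0],[0,0,0,0,0,0,2.0]])

```text
time_s: 29.53
position: [0.6549, -0.0969, 0.0544]
tool_rot: [0.001, -0.644, 0.765, -0.001]
force: [0.1, 0.0, -0.9]
gripper_width: 0.0297
```

```bash
python3 -c "
from h import *
plan(.654,-.094,.0372,170.4,n=1)"
```

```text
t 29.53 pos [ 0.6549 -0.0969  0.0544] yaw rod 170.25 F [ 0.1  0.  -0.9] w 0.0297 q6 1.56
rows 1 rot/row [-0.15 -0.03 -0.15] total world d [-0.0009  0.0029 -0.0172]
[-0.27, 0.14, 1.72]
```

Request:
step_arm(moves=[[0,0,-0.1,-0.25,0.12,0,2.0],[0,0,0,0,0,0.3,2.0],[0,0,0,0,0,0.2,2.0],[0,0,0,0,0,0,2.0],[0,0,0,0,0,0,2.0],[0,0,0,0,0,0,2.0],[0,0,0,0,0,0,2.0],[0,0,0,0,0,0,2.0],[0,0,0,0,0,0,2.0],[0,0,0,0,0,0,2.0]])

```text
time_s: 30.37
position: [0.6543, -0.0936, 0.0495]
tool_rot: [0.001, -0.645, 0.764, -0.002]
force: [0.9, -0.0, -2.1]
gripper_width: 0.0295
```

```bash
python3 -c "
from h import *
plan(.654,-.094,.0372,170.4,n=1)"
```

```text
t 30.37 pos [ 0.6543 -0.0936  0.0495] yaw rod 170.39 F [ 0.9 -0.  -2.1] w 0.0295 q6 1.56
rows 1 rot/row [-0.2  -0.03 -0.01] total world d [-0.0003 -0.0004 -0.0123]
[0.05, 0.03, 1.23]
```

Request:
step_arm(moves=[[0,0,0,0.03,0,0.2,2.0],[0,0,0,0,0,0.3,2.0],[0,0,0,0,0,0.3,2.0],[0,0,0,0,0,0.3,2.0],[0,0,0,0,0,0.3,2.0],[0,0,0,0,0,0.2,2.0],[0,0,0,0,0,0.2,2.0],[0,0,0,0,0,0.2,2.0],[0,0,0,0,0,0.2,2.0],[0,0,0,0,0,0.2,2.0]])

```text
time_s: 31.2
position: [0.6562, -0.0934, 0.0369]
tool_rot: [0.003, -0.646, 0.764, -0.003]
force: [-13.3, 3.8, 23.6]
gripper_width: 0.0296
```

```bash
python3 -c "
from h import *
plan(.654,-.094,.0372,170.4,n=1)"
```

```text
t 31.2 pos [ 0.6562 -0.0934  0.0369] yaw rod 170.43 F [-13.3   3.8  23.6] w 0.0296 q6 1.56
rows 1 rot/row [-0.5   0.04  0.03] total world d [-0.0022 -0.0006  0.0003]
[0.1, 0.21, -0.03]
```

Seated (23 N at the expected height). I'll slide it back about 2 mm, then release.

Request:
step_arm(moves=[[0,0,0,0,0,-0.05,2.0],[0,0,0,0,0.15,0,2.0],[0,0,0,0,0.1,0,2.0],[0,0,0,0,0,0,2.0],[0,0,0,0,0,0,5.0],[0,0,0,0,0,0,5.0],[0,0,0,0,0,0,5.0],[0,0,0,0,0,0,5.0],[0,0,0,0,0,0,5.0],[0,0,0,0,0,0,5.0]])

```text
time_s: 32.03
position: [0.653, -0.0934, 0.0358]
tool_rot: [0.002, -0.645, 0.764, -0.003]
force: [-0.9, 0.7, 0.8]
gripper_width: 0.0499
```

Request:
step_arm(moves=[[0,0,0,0,0,-0.5,5.0],[0,0,0,0,0,-2.0,5.0],[0,0,0,0,0,-3.0,6.0],[0,0,0,0,0,-3.0,9.3],[0,0,0,0,1.0,-3.0,9.3],[0,0,0,0,2,-2.0,9.3],[0,0,0,0,2,-1.0,9.3],[0,0,0,0,1,0,9.3],[0,0,0,0,0,0,9.3],[0,0,0,0,0,0,9.3]])

```text
time_s: 32.87
position: [0.59, -0.0829, 0.1883]
tool_rot: [0.002, -0.645, 0.764, -0.003]
force: [0.1, -0.3, -0.1]
gripper_width: 0.0929
```

```bash
python3 snap.py wrist w16;python3 snap.py scene sc16; python3 -c "
import cv2
a=cv2.imread('pics/w16.png')
cv2.imwrite('pics/w16c.png',cv2.resize(a[40:220,190:430],None,fx=3,fy=3,interpolation=cv2.INTER_CUBIC))"
```

```text
32.9167 [ 0.59007557 -0.08293906  0.18784535] 0.09255576940530683 [ 0.13557682 -0.11364348  0.25394923]
32.9667 [ 0.59019168 -0.08298552  0.18735481] 0.09317329615485388 [-0.06336867  0.41103446 -0.45520171]
```

View pics/w16.png

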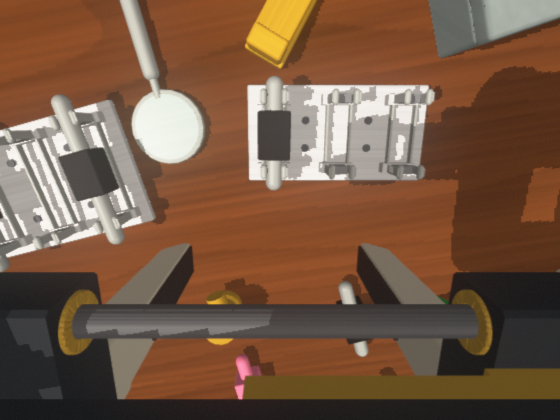

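View pics/w16c.png

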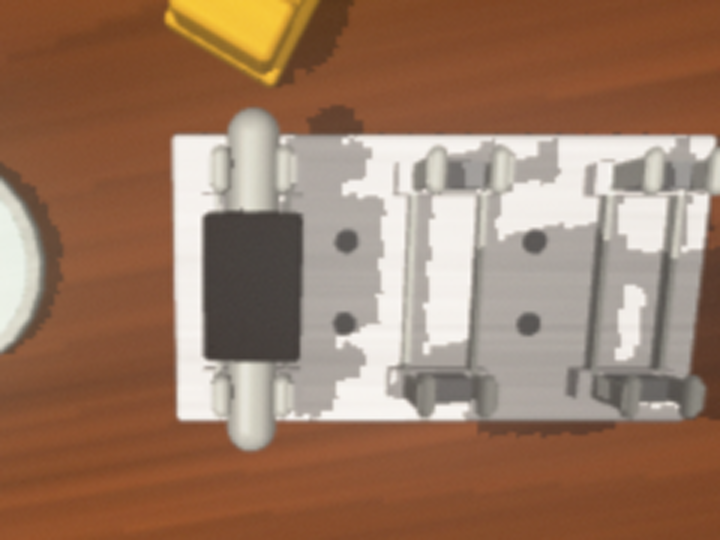

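View pics/sc16.png

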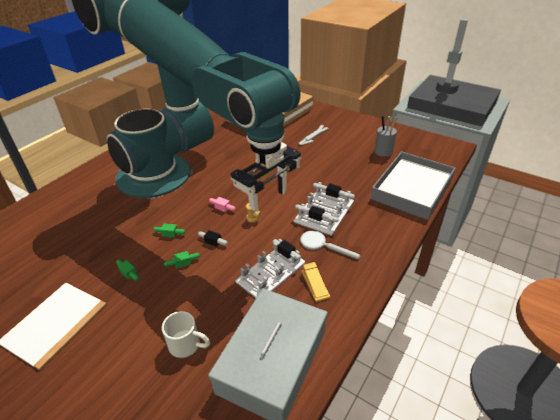

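```bash
python3 - <<'E'
from corners import *
from workcell import camera_params
S=camera_params('scene')
for p in((168,230),(181,259),(212,239),(221,204),(252,215)):print(p,back(S,*p,.015))
P,b=load('w16',190,40,3)
a=np.radians(-9.6);u=np.array([np.cos(a),np.sin(a)]);n=np.array([-u[1],u[0]]);c=np.array([.6424,-.158])
e=b((253,108),.045),b((250,451),.045);m=(e[0]+e[1])/2;print((m-c)@u,(m-c)@n,np.linalg.norm(e[0]-e[1]))
s=np.array([b(p,.060) for p in ((205,212),(302,213),(299,361),(204,358))]);m=s.mean(0);print((m-c)@u,(m-c)@n)
plan(.37,-.17,.20,9.4,n=8)
E
```

```text
(168, 230) [ 0.2807 -0.2     0.015 ]
(181, 259) [ 0.4018 -0.2682  0.015 ]
(212, 239) [ 0.4237 -0.1561  0.015 ]
(221, 204) [ 0.3397 -0.0121  0.015 ]
(252, 215) [ 0.4608 -0.0013  0.015 ]
-0.0009423308870771443 0.06551603147808117 0.1053733101501216
-0.0005750147874998676 0.0651540270710386
t 32.97 pos [ 0.5902 -0.083   0.1874] yaw rod 170.38 F [-0.1  0.4 -0.5] w 0.0932 q6 1.56
rows 8 rot/row [-0.03 -0.01 -2.38] total world d [-0.2202 -0.087   0.0126]
[1.53, 2.53, -0.17]
[1.43, 2.59, -0.17]
[1.32, 2.65, -0.17]
[1.21, 2.7, -0.17]
[1.09, 2.75, -0.16]
[0.98, 2.79, -0.16]
[0.86, 2.83, -0.16]
[0.74, 2.86, -0.16]
```

Request:
step_arm(moves=[[0,0,-1.5,0.8,1.3,0,9.3],[0,0,-2.5,1.5,2.5,-0.1,9.3],[0,0,-2.5,1.4,2.6,-0.1,9.3],[0,0,-2.5,1.3,2.6,-0.1,9.3],[0,0,-2.5,1.2,2.7,-0.1,9.3],[0,0,-2.5,1.1,2.7,-0.1,9.3],[0,0,-2.5,1.0,2.8,-0.1,9.3],[0,0,-1.5,0.5,1.8,0,9.3],[0,0,-1.0,0.2,1.0,0,9.3],[0,0,0,0,0,0,9.3]])

```text
time_s: 33.8
position: [0.3826, -0.1737, 0.1811]
tool_rot: [0.003, 0.769, -0.64, -0.007]
force: [0.2, -1.2, 0.2]
gripper_width: 0.0928
```

```bash
python3 snap.py wrist w17a; python3 snap.py wrist w17b; python3 snap.py wrist w17
```

```text
33.85 [ 0.38331036 -0.17345133  0.18101424] 0.09315811622476032 [0.25060551 1.01518366 0.26382434]
33.9 [ 0.38390018 -0.17311599  0.18112041] 0.09276662275101763 [ 0.60825701 -0.10284886  0.00151939]
33.95 [ 0.38420247 -0.1728849   0.18120319] 0.092855290997662 [ 0.24173034 -0.44905776 -0.47511968]
```

View pics/w17.png

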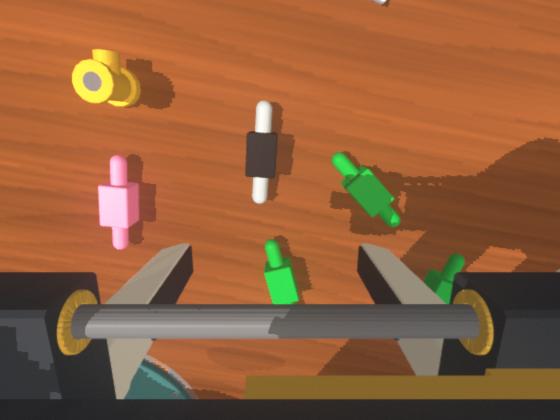

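```bash
python3 -c "
import cv2
a=cv2.imread('pics/w17.png')
cv2.imwrite('pics/w17c.png',cv2.resize(a[85:235,190:410],None,fx=3.6363636,fy=3.6363636,interpolation=cv2.INTER_CUBIC)) if 0 else cv2.imwrite('pics/w17c.png',cv2.resize(a[85:225,200:400],None,fx=4,fy=4,interpolation=cv2.INTER_CUBIC))"
```

```text
(no output)
```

View pics/w17c.png

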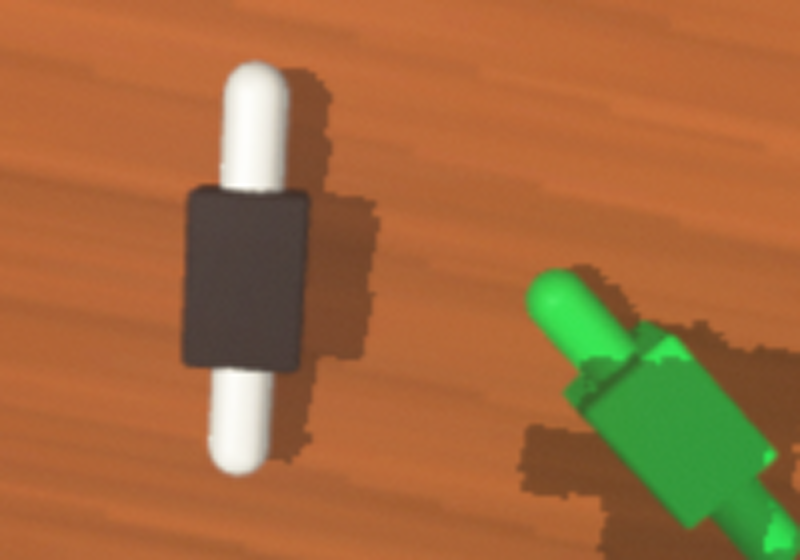

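```bash
python3 - <<'E'
from corners import *
P,b=load('w17',200,85,4)
rod(b,(257,60),(237,476),.015)
m=np.array([b(p,.03) for p in((190,187),(310,192),(299,373),(182,367))]).mean(0);print(m)
plan(.427,-.156,.10,10,n=5)
E
```

```text
rod [ 0.4739 -0.1454] [ 0.3685 -0.1583] mid [ 0.4212 -0.1519] len 0.10611278865227713 ang 6.96718062616867
[ 0.4218 -0.1521]
t 33.95 pos [ 0.3842 -0.1729  0.1812] yaw rod 10.42 F [ 0.2 -0.4 -0.5] w 0.0929 q6 0.91
rows 5 rot/row [0.14 0.09 0.08] total world d [ 0.0428  0.0169 -0.0812]
[-0.16, -0.92, 1.61]
[-0.17, -0.92, 1.62]
[-0.17, -0.91, 1.62]
[-0.18, -0.91, 1.62]
[-0.18, -0.91, 1.62]
```

Request:
step_arm(moves=[[0.2,0.1,0.5,-0.2,-0.5,0.5,6.0],[0.2,0.1,0.8,-0.3,-0.8,1.2,6.0],[0.1,0.1,0.8,-0.3,-0.8,1.5,6.0],[0.1,0.1,0.8,-0.3,-0.8,1.5,6.0],[0,0,0.5,-0.2,-0.7,1.5,6.0],[0,0,0,-0.1,-0.3,1.2,6.0],[0,0,0,0,-0.1,0.6,6.0],[0,0,0,0,0,0,6.0],[0,0,0,0,0,0,6.0],[0,0,0,0,0,0,6.0]])

```text
time_s: 34.78
position: [0.4301, -0.1466, 0.0932]
tool_rot: [0.001, 0.748, -0.664, -0.003]
force: [-0.3, -0.9, -0.4]
gripper_width: 0.0601
```

```bash
python3 -c "
from h import *
plan(.4213,-.152,.005,7,n=1)"
```

```text
t 34.78 pos [ 0.4301 -0.1466  0.0932] yaw rod 6.82 F [-0.3 -0.9 -0.4] w 0.0601 q6 1.07
rows 1 rot/row [ 0.25  0.19 -0.18] total world d [-0.0088 -0.0054 -0.0882]
[0.46, 0.9, 8.82]
```

Request:
step_arm(moves=[[0.2,0.1,0,0.3,0.5,1.0,6.0],[0,0,0,0.1,0.3,1.0,6.0],[0,0,0,0,0,1.0,6.0],[0,0,0,0,0,0.5,6.0],[0,0,0,0,0,0,6.0],[0,0,0,0,0,0,6.0],[0,0,0,0,0,0,6.0],[0,0,0,0,0,0,6.0],[0,0,0,0,0,0,6.0],[0,0,0,0,0,0,6.0]])

```text
time_s: 35.62
position: [0.4223, -0.153, 0.0568]
tool_rot: [-0.001, 0.747, -0.664, 0.001]
force: [0.4, -0.3, -0.1]
gripper_width: 0.0602
```

```bash
python3 -c "
from h import *
plan(.4213,-.152,.005,7,n=1)"
```

```text
t 35.62 pos [ 0.4223 -0.153   0.0568] yaw rod 6.72 F [ 0.4 -0.3 -0.1] w 0.0602 q6 1.05
rows 1 rot/row [-0.15 -0.03 -0.28] total world d [-0.001   0.001  -0.0518]
[-0.11, 0.1, 5.18]
```

Request:
step_arm(moves=[[0,0,-0.2,-0.1,0.1,0.5,6.0],[0,0,0,0,0,1.0,6.0],[0,0,0,0,0,1.5,6.0],[0,0,0,0,0,1.2,6.0],[0,0,0,0,0,0.7,6.0],[0,0,0,0,0,0.2,6.0],[0,0,0,0,0,0,6.0],[0,0,0,0,0,0,6.0],[0,0,0,0,0,0,6.0],[0,0,0,0,0,0,6.0]])

```text
time_s: 36.45
position: [0.4215, -0.1519, 0.002]
tool_rot: [-0.001, 0.749, -0.663, 0.002]
force: [0.2, -0.6, -0.1]
gripper_width: 0.0603
```

```bash
python3 -c "
from h import *
plan(.4213,-.152,.005,7,n=1)"
```

```text
t 36.45 pos [ 0.4215 -0.1519  0.002 ] yaw rod 6.97 F [ 0.2 -0.6 -0.1] w 0.0603 q6 1.05
rows 1 rot/row [-0.23 -0.07 -0.03] total world d [-0.0002 -0.0001  0.003 ]
[0.01, 0.02, -0.3]
```

Request:
step_arm(moves=[[-0.2,0,0,0,0,-0.3,6.0],[0,0,0,0,0,0,4.0],[0,0,0,0,0,0,2.0],[0,0,0,0,0,0,2.0],[0,0,0,0,0,0,2.0],[0,0,0,0,0,0,2.0],[0,0,0,0,0,0,2.0],[0,0,0,0,0,0,2.0],[0,0,0,0,0,0,2.0],[0,0,0,0,0,0,2.0]], force=60)

```text
time_s: 37.28
position: [0.4224, -0.1523, 0.0072]
tool_rot: [-0.0, 0.749, -0.663, 0.002]
force: [-0.3, 0.1, -0.3]
gripper_width: 0.0298
```

```bash
python3 -c "
from h import *
plan(.4213,-.152,.005,7,n=1)"
```

```text
t 37.28 pos [ 0.4224 -0.1523  0.0072] yaw rod 6.98 F [-0.3  0.1 -0.3] w 0.0298 q6 1.05
rows 1 rot/row [-0.15 -0.16 -0.02] total world d [-0.0011  0.0003 -0.0022]
[-0.04, 0.11, 0.21]
```

Request:
step_arm(moves=[[0,0,0,0,0,-0.5,2.0],[0,0,0,0,0,-1.5,2.0],[0,0,0,0,0,-2.5,2.0],[0,0,0,0,0,-3.0,2.0],[0,0,0,0,0,-3.0,2.0],[0,0,0,0,0,-2.0,2.0],[0,0,0,0,0,-1.0,2.0],[0,0,0,0,0,0,2.0],[0,0,0,0,0,0,2.0],[0,0,0,0,0,0,2.0]])

```text
time_s: 38.12
position: [0.4195, -0.151, 0.1459]
tool_rot: [0.001, 0.749, -0.663, -0.001]
force: [-0.8, -0.5, -2.0]
gripper_width: 0.0296
```

```bash
python3 -c "
from h import *
plan(.6434,-.158,.14,170.4,n=10)"
```

```text
t 38.12 pos [ 0.4195 -0.151   0.1459] yaw rod 6.98 F [-0.8 -0.5 -2. ] w 0.0296 q6 1.05
rows 10 rot/row [0.02 0.   1.66] total world d [ 0.2239 -0.007  -0.0059]
[0.34, -2.21, 0.05]
[0.28, -2.22, 0.05]
[0.21, -2.23, 0.05]
[0.15, -2.24, 0.05]
[0.08, -2.24, 0.05]
[0.02, -2.24, 0.06]
[-0.05, -2.24, 0.06]
[-0.11, -2.24, 0.06]
[-0.18, -2.23, 0.06]
[-0.24, -2.23, 0.06]
```

Request:
step_arm(moves=[[0,0,1.0,0.2,-1.2,0,2.0],[0,0,2.0,0.4,-2.5,0,2.0],[0,0,2.0,0.2,-2.7,0,2.0],[0,0,2.0,0.1,-2.7,0,2.0],[0,0,2.0,0.1,-2.7,0,2.0],[0,0,2.0,0,-2.7,0,2.0],[0,0,2.0,-0.1,-2.7,0,2.0],[0,0,2.0,-0.2,-2.5,0,2.0],[0,0,1.5,-0.2,-1.5,0,2.0],[0,0,0,0,-0.3,0,2.0]])

```text
time_s: 38.95
position: [0.6389, -0.1562, 0.1232]
tool_rot: [-0.007, -0.64, 0.768, 0.01]
force: [0.2, 0.3, -2.0]
gripper_width: 0.0296
```

Request:
step_arm(moves=[[0,0,0,0,0,0,2.0],[0,0,0,0,0,0,2.0],[0,0,0,0,0,0,2.0],[0,0,0,0,0,0,2.0],[0,0,0,0,0,0,2.0],[0,0,0,0,0,0,2.0],[0,0,0,0,0,0,2.0],[0,0,0,0,0,0,2.0],[0,0,0,0,0,0,2.0],[0,0,0,0,0,0,2.0]])

```text
time_s: 39.78
position: [0.6344, -0.1562, 0.12]
tool_rot: [-0.009, -0.641, 0.767, 0.012]
force: [-0.5, 0.6, -1.9]
gripper_width: 0.0294
```

```bash
python3 -c "
from h import *
plan(.6434,-.158,.075,170.4,n=1)"
```

```text
t 39.78 pos [ 0.6344 -0.1562  0.12  ] yaw rod 169.76 F [-0.5  0.6 -1.9] w 0.0294 q6 1.47
rows 1 rot/row [ 1.71  0.15 -0.63] total world d [ 0.009  -0.0018 -0.045 ]
[0.03, -1.05, 4.47]
```

Request:
step_arm(moves=[[0.8,0.1,-0.3,0,-0.4,0.5,2.0],[0.8,0.1,-0.3,0,-0.4,1.0,2.0],[0.1,0,0,0,-0.2,1.2,2.0],[0,0,0,0,0,1.2,2.0],[0,0,0,0,0,0.6,2.0],[0,0,0,0,0,0,2.0],[0,0,0,0,0,0,2.0],[0,0,0,0,0,0,2.0],[0,0,0,0,0,0,2.0],[0,0,0,0,0,0,2.0]])

```text
time_s: 40.62
position: [0.6449, -0.158, 0.0705]
tool_rot: [0.0, -0.646, 0.764, -0.001]
force: [-0.0, -0.1, -1.6]
gripper_width: 0.0297
```

```bash
python3 -c "
from h import *
plan(.6434,-.158,.0495,170.4,n=1)";python3 snap.py wrist w18; python3 clips.py w18;python3 -c "
import cv2
a=cv2.imread('pics/w18.png')[110:260,150:350]
cv2.imwrite('pics/w18c.png',cv2.resize(a,None,fx=4,fy=4,interpolation=cv2.INTER_CUBIC))"
```

```text
t 40.62 pos [ 0.6449 -0.158   0.0705] yaw rod 170.43 F [-0.  -0.1 -1.6] w 0.0297 q6 1.46
rows 1 rot/row [-0.1  -0.07  0.03] total world d [-0.0015  0.     -0.021 ]
[0.02, 0.15, 2.1]
40.6667 [ 0.64494515 -0.15802173  0.070641  ] 0.029739993047108053 [-0.22724172 -0.17181683 -1.86924424]
1 [array([180.1, 195.3]), array([166. , 195.3]), array([151.8, 195.3])]
0 [array([288.2, 195.4]), array([274.1, 195.3]), array([259.9, 195.3])]
-1 [array([396.1, 195.4]), array([382. , 195.4]), array([367.9, 195.4])]
```

View pics/w18c.png

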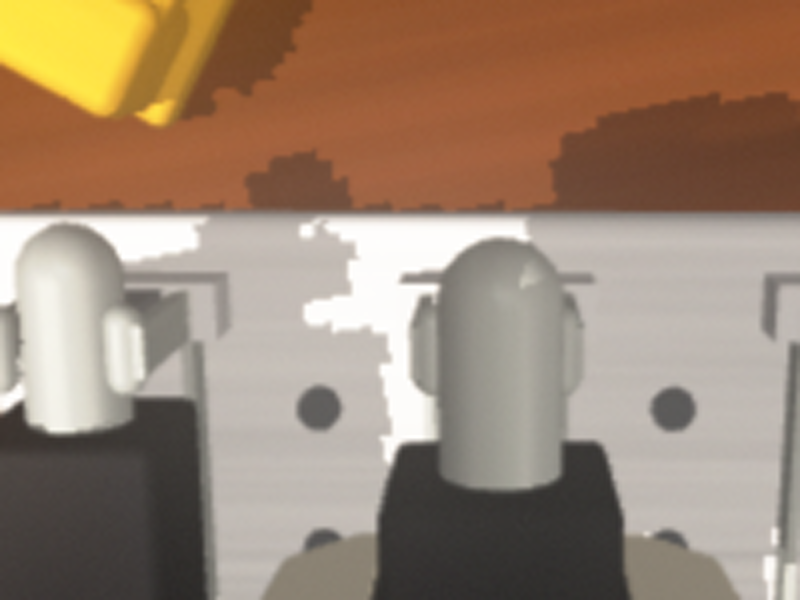

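Request:
step_arm(moves=[[0,0,0,0.02,0.15,0.3,2.0],[0,0,0,0,0,0.5,2.0],[0,0,0,0,0,0.5,2.0],[0,0,0,0,0,0.4,2.0],[0,0,0,0,0,0.2,2.0],[0,0,0,0,0,0,2.0],[0,0,0,0,0,0,2.0],[0,0,0,0,0,0,2.0],[0,0,0,0,0,0,2.0],[0,0,0,0,0,0,2.0]])

```text
time_s: 41.5
position: [0.6435, -0.1581, 0.0503]
tool_rot: [0.0, -0.646, 0.764, -0.002]
force: [-0.7, 0.0, -1.5]
gripper_width: 0.0295
```

```bash
python3 -c "
from h import *
plan(.6434,-.158,.0372,170.4,n=1)"
```

```text
t 41.5 pos [ 0.6435 -0.1581  0.0503] yaw rod 170.43 F [-0.7  0.  -1.5] w 0.0295 q6 1.46
rows 1 rot/row [-0.18 -0.08  0.03] total world d [-0.0001  0.0001 -0.0131]
[-0.01, 0.02, 1.31]
```

Request:
step_arm(moves=[[0,0,0,0,0,0.2,2.0],[0,0,0,0,0,0.3,2.0],[0,0,0,0,0,0.3,2.0],[0,0,0,0,0,0.3,2.0],[0,0,0,0,0,0.3,2.0],[0,0,0,0,0,0.2,2.0],[0,0,0,0,0,0.2,2.0],[0,0,0,0,0,0.2,2.0],[0,0,0,0,0,0.2,2.0],[0,0,0,0,0,0.2,2.0]])

```text
time_s: 42.33
position: [0.6455, -0.1576, 0.0368]
tool_rot: [0.002, -0.646, 0.764, -0.003]
force: [-13.3, 4.9, 23.9]
gripper_width: 0.0294
```

```bash
python3 -c "
from h import *
plan(.6434,-.158,.0372,170.4,n=1)"
```

```text
t 42.33 pos [ 0.6455 -0.1576  0.0368] yaw rod 170.45 F [-13.3   4.9  23.9] w 0.0294 q6 1.46
rows 1 rot/row [-0.48 -0.03  0.05] total world d [-0.0021 -0.0004  0.0004]
[0.08, 0.2, -0.04]
```

Request:
step_arm(moves=[[0,0,0,0,0,-0.05,2.0],[0,0,0,0,0.13,0,2.0],[0,0,0,0,0.05,0,2.0],[0,0,0,0,0,0,2.0],[0,0,0,0,0,0,4.8],[0,0,0,0,0,0,4.8],[0,0,0,0,0,0,4.8],[0,0,0,0,0,0,4.8],[0,0,0,0,0,0,4.8],[0,0,0,0,0,0,4.8]])

```text
time_s: 43.17
position: [0.6431, -0.1577, 0.036]
tool_rot: [0.002, -0.646, 0.764, -0.003]
force: [-0.0, 0.5, 0.4]
gripper_width: 0.0479
```

Request:
step_arm(moves=[[0,0,0,0,0,-0.5,4.8],[0,0,0,0,0,-2.0,4.8],[0,0,0,0,0,-3.0,4.8],[0,0,0,0,0,-3.0,9.3],[0,0,0,0,1.0,-3.0,9.3],[0,0,0,0,2,-2.0,9.3],[0,0,0,0,2,-1.0,9.3],[0,0,0,0,1,0,9.3],[0,0,0,0,0,0,9.3],[0,0,0,0,0,0,9.3]])

```text
time_s: 44.0
position: [0.5802, -0.147, 0.1886]
tool_rot: [0.001, -0.646, 0.764, -0.003]
force: [0.7, -0.2, 0.3]
gripper_width: 0.0896
```

```bash
python3 snap.py wrist w19;python3 snap.py scene sc19; python3 snap.py side s19; python3 -c "
import cv2
a=cv2.imread('pics/w19.png')
cv2.imwrite('pics/w19c.png',cv2.resize(a[40:220,180:420],None,fx=3,fy=3,interpolation=cv2.INTER_CUBIC))"
```

```text
44.05 [ 0.58028981 -0.14691663  0.1881815 ] 0.091803353331534 [ 0.76972691  0.27754876 -0.76269997]
44.1 [ 0.58038783 -0.14692659  0.1876961 ] 0.09231063639203814 [ 0.05012814 -0.43653257  0.26117434]
44.15 [ 0.58043005 -0.14692427  0.18742259] 0.0929866036341761 [-0.59717766 -0.12056053  0.19500225]
```

View pics/w19.png

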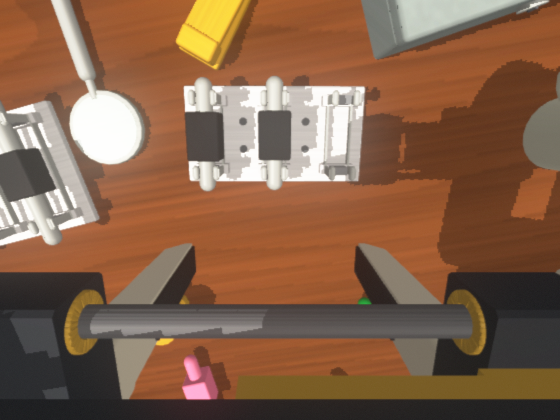

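View pics/w19c.png

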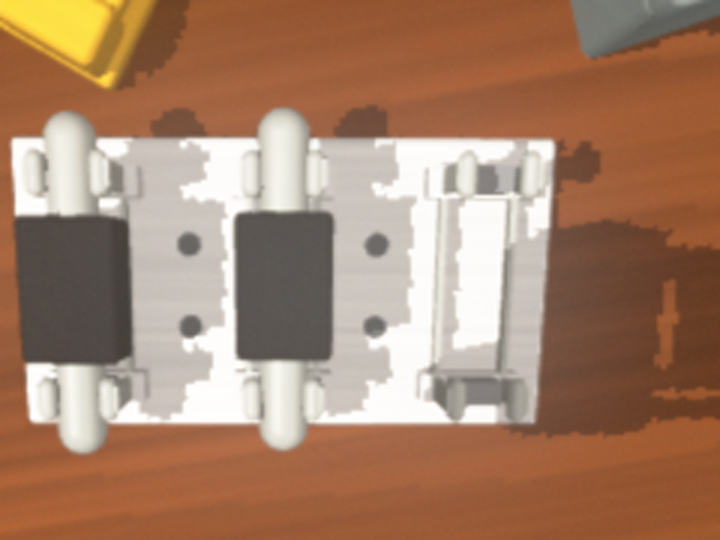

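View pics/sc19.png

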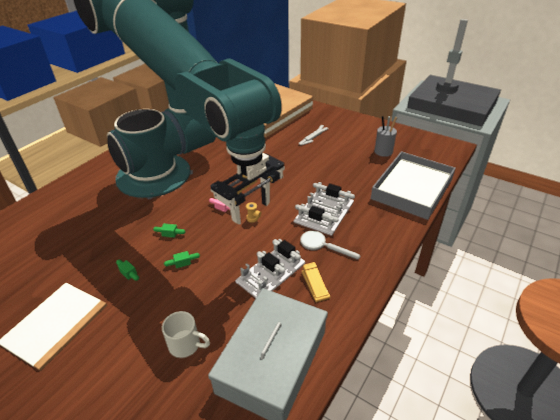

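View pics/s19.png

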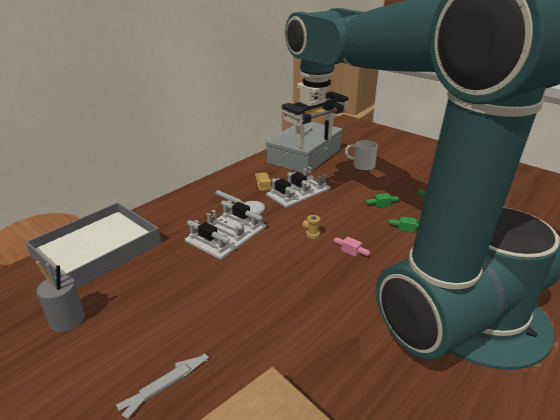

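```bash
python3 - <<'E'
from corners import *
P,b=load('w19',180,40,3)
a=np.radians(-9.6);u=np.array([np.cos(a),np.sin(a)]);n=np.array([-u[1],u[0]]);c=np.array([.6424,-.158])
for p,q in[((284,107),(283,450)),((68,111),(83,454))]:
    e=b(p,.045),b(q,.045);m=(e[0]+e[1])/2;print((m-c)@u,(m-c)@n,np.linalg.norm(e[0]-e[1]))
import cv2
s=cv2.imread('pics/sc19.png');d=cv2.imread('pics/s19.png')
k=lambda i,y0,y1,x0,x1:cv2.resize(i[y0:y1,x0:x1],(400,300),interpolation=cv2.INTER_CUBIC)
cv2.imwrite('pics/fin.png',np.vstack([np.hstack([k(s,170,245,280,380),k(s,225,300,225,325)]),np.hstack([k(d,185,260,180,280),k(d,145,220,250,350)])]))
E
```

```text
0.00036012077877311995 3.0716237641573976e-05 0.10541663840115442
-0.0009547762120944813 0.06575375334416395 0.10559590465050545
```

View pics/fin.png

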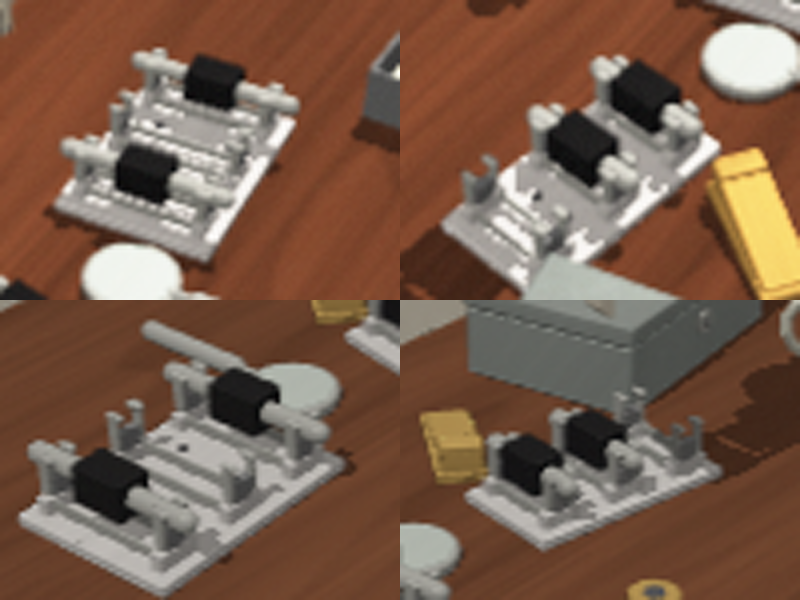

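All four rods sit down in their clips, level and centred within about 1 mm. I'm handing in.

```bash
python3 -c "
from workcell import *
print(finish_job(), get_obs()['time_s'])"
```

```text
the job is handed in; nothing more can be done
the job is handed in; nothing more can be done
```

I found four setting rods, two long and two short, and put all four in the right rails. I handed the job in at about 44 s of the 208 s allowed.

- **Long rods:** I pulled the one clipped in the short rail and pressed it into an outer place of the long rail. The long rod from the desk went into the other outer place.
- **Short rods:** One went into the +y place of the short rail and the other into the middle place.

**Seating:** Each rod was pressed until it stopped at the home height, with 20 to 26 N on the wrist. The last camera views show every rod down between both pairs of jaws.

**Centring:** The measured offset along each rod was 1 to 1.5 mm for the long rod that came from the short rail. It was about 0 mm for the other long rod, 1 mm for the first short rod and 0.4 mm for the second.

I did not touch the green and pink look-alikes or the other things on the desk. The gripper was open and clear of everything at the end. No check failed; early scene and side camera estimates of the rail corners differed by about 14 mm, so I used the wrist camera for placing.

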